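# Load brass carriers into a vacuum storage box

### The job

Lever the cover of the vacuum storage box open with the thin blade tool, then lay every brass carrier that is on the bench level across both white rails inside it, lengthwise from front to back. Close the cover fully, and only then press the pump's plunger right down to its stop and let it spring back up. Leave the blade tool lying level in the two saddles of its rest, and leave the dish and the jar where they are.

Things in the scene. Friction and masses are not known exactly. Their poses are not given: they have to be found in the camera images.
- vbox: vacuum storage box, bare aluminium, fixed. Origin on the bench under the centre of its compartment; x points to the back (hinge), the front faces the robot. Compartment outside 140 mm (x) by 238 mm (y), walls 6 mm thick and 50 mm high (the front wall only 42 mm), floor 5 mm. Against its +y side stands the pump block, y = 119 to 205 mm, 100 mm in x, 35 mm high, plunger at x = 0, y = 165 mm
- slot (a point): middle of the slot that runs along the whole front between the front wall's top (42 mm above the bench) and the shut cover (50 mm): 8 mm high, at the box's outer front face x = -70 mm; the blade goes in here along box x
- rails (a point): point midway between two white rails inside the box, level with their tops, 23 mm above the bench, over the box's origin. The rails run along box y from wall to wall, 8 mm wide, centred at box x = -20 and +20 mm
- cover (a joint): angle of the flat black cover plate (140 x 238 x 6 mm, 0.24 kg, no handle): 0 shut, grows as it opens upwards, stop at 1.5 (nearly upright). Its stiff friction hinge runs along the top back edge of the box, and it stays where it is left; lifting its front edge takes about 3 N
- cover_edge (a point): middle of the cover's front lower edge, 140 mm from the hinge; when shut it is 50 mm above the bench, over the box's front face
- cover_hinge (a point): point on the hinge line of the cover, at box x = +70 mm, y = 0, 50 mm above the bench; its frame turns with the cover
- plunger (a joint): travel of the pump's plunger in m: 0 up, 0.022 fully down at its stop; spring, 4 N at first and 12 N at the stop; returns by itself
- plunger_top (a point): centre of the top of the plunger's round black head (44 mm across), 95 mm above the bench when up, moves with it; below it a fixed collar 54 mm across reaches 55 mm above the bench
- rest: blade rest, aluminium, fixed: base 130 x 60 x 8 mm, origin on the bench under its centre, x along its length. Two upright saddles 8 mm thick at x = -40 and +40 mm, floors 40 mm above the bench, 32 mm wide between ears that rise 10 mm higher. The tool's handle lies in them, its origin over the rest's origin 48 mm above the bench, blade towards +x
- blade: thin blade tool, 0.13 kg. Origin at the centre of the black handle (110 x 22 x 16 mm in x, y, z). The flat steel blade, 24 mm wide and 3 mm thick, at the handle's mid height, runs along +x from the handle's end to its tip at x = +130 mm. Starts lying in its rest
- bar1: brass carrier, a bar 90 x 20 x 20 mm with five small dark seats along its top, about 0.3 kg; origin at its centre, x along its length; any of its four long sides may be up. May be absent. All carriers are alike
- bar2: brass carrier, a bar 90 x 20 x 20 mm with five small dark seats along its top, about 0.3 kg; origin at its centre, x along its length; any of its four long sides may be up. May be absent. All carriers are alike
- bar3: brass carrier, a bar 90 x 20 x 20 mm with five small dark seats along its top, about 0.3 kg; origin at its centre, x along its length; any of its four long sides may be up. May be absent. All carriers are alike
- bar4: brass carrier, a bar 90 x 20 x 20 mm with five small dark seats along its top, about 0.3 kg; origin at its centre, x along its length; any of its four long sides may be up. May be absent. All carriers are alike
- dish: round lidded glass dish, 86 mm across, 16 mm high, bystander; origin under its centre
- jar: small amber glass jar with a white cap, 60 mm across, 90 mm high, bystander; origin under its centre
Mind the look-alikes: they are no part of the job. Several things have the shape of the blade; the one meant has the colours described above.

How it is judged (in metres and radians):
On the way, in this order (a step that is already met when the one before it is completed fails the run):
1. the cover is levered up past 0.5 rad by the blade tool, the fingers not touching the cover (value of joint cover above 0.5 rad and contact force between blade and cover above 0.2 N and contact force between the fingers and cover below 0.2 N), for 0.1 s.
2. every carrier lies level across both rails, lengthwise, let go, with the cover still open (x of bar1 in the frame of vbox between -0.024 and 0.024 m and y of bar1 in the frame of vbox between -0.108 and 0.108 m and z of bar1 in the frame of vbox between 0.028 and 0.038 m and angle between the x axis of each of bar1, bar2, bar3, bar4 and the x axis of vbox, either way round below 0.45 rad and linear speed of each of bar1, bar2, bar3, bar4 below 0.03 m/s and angle between bar1's own x axis and vertical between 1.481 and 1.661 rad and x of bar2 in the frame of vbox between -0.024 and 0.024 m and y of bar2 in the frame of vbox between -0.108 and 0.108 m and z of bar2 in the frame of vbox between 0.028 and 0.038 m and angle between bar2's own x axis and vertical between 1.481 and 1.661 rad and x of bar3 in the frame of vbox between -0.024 and 0.024 m and y of bar3 in the frame of vbox between -0.108 and 0.108 m and z of bar3 in the frame of vbox between 0.028 and 0.038 m and angle between bar3's own x axis and vertical between 1.481 and 1.661 rad and x of bar4 in the frame of vbox between -0.024 and 0.024 m and y of bar4 in the frame of vbox between -0.108 and 0.108 m and z of bar4 in the frame of vbox between 0.028 and 0.038 m and angle between bar4's own x axis and vertical between 1.481 and 1.661 rad and contact force between the fingers and bar1 below 0.05 N and contact force between the fingers and bar2 below 0.05 N and contact force between the fingers and bar3 below 0.05 N and contact force between the fingers and bar4 below 0.05 N and value of joint cover above 0.6 rad), for 0.3 s.
3. the cover is shut over the carriers (value of joint cover below 0.03 rad and x of bar1 in the frame of vbox between -0.024 and 0.024 m and y of bar1 in the frame of vbox between -0.108 and 0.108 m and z of bar1 in the frame of vbox between 0.028 and 0.038 m and angle between the x axis of each of bar1, bar2, bar3, bar4 and the x axis of vbox, either way round below 0.45 rad and linear speed of each of bar1, bar2, bar3, bar4 below 0.03 m/s and angle between bar1's own x axis and vertical between 1.481 and 1.661 rad and x of bar2 in the frame of vbox between -0.024 and 0.024 m and y of bar2 in the frame of vbox between -0.108 and 0.108 m and z of bar2 in the frame of vbox between 0.028 and 0.038 m and angle between bar2's own x axis and vertical between 1.481 and 1.661 rad and x of bar3 in the frame of vbox between -0.024 and 0.024 m and y of bar3 in the frame of vbox between -0.108 and 0.108 m and z of bar3 in the frame of vbox between 0.028 and 0.038 m and angle between bar3's own x axis and vertical between 1.481 and 1.661 rad and x of bar4 in the frame of vbox between -0.024 and 0.024 m and y of bar4 in the frame of vbox between -0.108 and 0.108 m and z of bar4 in the frame of vbox between 0.028 and 0.038 m and angle between bar4's own x axis and vertical between 1.481 and 1.661 rad), for 0.2 s.
4. with the cover shut, the plunger is pressed to its stop (value of joint cover below 0.03 rad and value of joint plunger above 0.0195 m), for 0.1 s.
At the end, for the whole second after the job is handed in: cover shut (< 0.03 rad), plunger up (< 4 mm); each carrier at rest on both rails: centre 28 to 38 mm up, within 24 mm (x) and 108 mm (y) of the box's origin, level to 0.09 rad, along box x to 0.45 rad; blade tool in its saddles: within 20 mm along, 8 mm across, 45 to 52 mm up, 0.15 rad (all of step 3 and value of joint plunger below 0.004 m and x of blade in the frame of rest between -0.02 and 0.02 m and y of blade in the frame of rest between -0.008 and 0.008 m and z of blade in the frame of rest between 0.045 and 0.052 m and angle between the x axis of blade and the x axis of rest, either way round below 0.15 rad and linear speed of blade below 0.03 m/s); the robot touches nothing.
It fails at once if the dish or the jar is pushed more than 60 mm away or tipped over (distance of any of dish, jar from where it was at the start of the episode above 0.06 m or angle between any of dish, jar's own z axis and vertical above 0.6 rad).
Of bar1, bar2, bar3, bar4 only 3 to 4 are there at a start; the rules pass over those that are not, and their reading is None.
At some moment in a run one of bar1, bar2, bar3, bar4 may be knocked a few centimetres aside while the robot is not near it.
Once in a run the grip may slacken for a moment while it holds something.
It also fails if it takes over 210 s, if anything falls off the work surface, if the arm or the gripper's body presses on something with over 40 N, if the wrist force passes 120 N, or if a joint passes its speed limit or range.

### The arm

A 6-joint arm with a two-finger parallel gripper is mounted at the origin on the work surface. World frame = base frame: x ahead of the robot, y to its left, z up, the work surface at z = 0. Lengths are in m, angles in degrees, forces in N, time in s.
With the tool pointing down it reaches from about 0.3 to 0.75 m from the base axis. Payload 8.5 kg.
Tool frame: the origin (TCP) lies between the finger pads; the fingertips stand 14 mm ahead of it and the grasp point (between the pads) lies 5 mm behind it; x points along the fingers, z is the direction in which the jaws open and shut, and the axes are right-handed (so a half turn about x gives the same grasp; the last joint's range is limited). The gripper opens to 85 mm and grips with 20 to 120 N. Pads are 22 mm wide; open, the fingers measure 114 mm over their backs; the gripper's body (76 mm by 85 mm) begins 54 mm behind the grasp point. The pads swing forward as they close: fully open they stand 13 mm farther back than shut.
Start: joints at [60.831, 21.807, 74.336, -0, 83.858, -12.336], TCP at [0.159, 0.526, 0.218] pointing down, gripper open.
Joint ranges: [-178.18, 178.18], [-50.72, 133.34], [12.68, 142.11], [-81.47, 261.47], [9.98, 163.14], [-165.26, 165.26]. Speed limits (degrees/s): [136.94, 136.94, 180, 180, 180, 180].

### API

Orientations are given as a 3x3 rotation matrix whose columns are the frame's x, y, z axes.
In Python, from rig import env gives the robot as it stands.
- The arm moves only by the shell command python3 -m jog 'ROWS' [FORCE]. ROWS is JSON, a list of rows, each a list of 5 numbers: the opening, from -1 (shut) to 1 (fully open), so that 0 is half open, then the shift along the tool's x, y, z in m, then the turn about the tool's x in rad. In form: [[claw, dx, dy, dz, yaw], ...]. A call has 1 to 20 rows; each row is the pose to reach, as a shift and turn from the pose commanded when the call began, along the tool's axes at that moment; what a row does not reach only later rows make up. A row lasts 1/10 s, in which the tool goes at most 50 mm and 8.59 degrees, less where a joint would pass 70% of its speed; a pose out of reach is approached as far as the arm can. A call with a gripper value outside its range is refused whole. The fingers move at their own pace and stop on an object; FORCE is the grip in N (left out, the last holds). Time passes only in rows, so rows that repeat a pose let the fingers close. It gives the time, the measured TCP pose, the force and the opening at its end, in the units of the state.
- env.observe(): the state, without advancing time (a new reading comes with each control period).
- env.get_image(name): name is "scene" or "top"; returns the picture (480x640x3 uint8, red, green, blue); there is no depth.
- env.camera_model(name): a dict with "fx", "fy", "cx", "cy" (pixels), "origin" and "orientation" of the camera in the world. Camera axes: x right, y up, looking along -z (the intrinsics and any distortion apply to the point x, -y, -z); pixel columns grow to the right and rows downward; lengths in m; the calibration is good to about 2 mm. A picture is of the moment at which its call begins. camera_model takes no time and is no camera call.
- env.close_job(): hands the job in, once; it reports no verdict.
The state is a dict: "time_s": time; "q": joint angles; "qvel": joint speeds; "joint_efforts": joint torques, N m; "position": TCP position; "tool_rot": TCP orientation; "ft_force": force on the tool from outside, world axes, zero at the start; "wrist_torque": the same for the moment, N m; "grip_width": finger opening in m.
Only numpy, scipy, OpenCV 4.12 (cv2) and the standard library are available. Lean on these libraries where they do the work, as an engineer would, in place of code of your own. Each camera call takes 0.05 s, during which the arm holds its last target.

## Working session

There is one attempt and no reset: what is moved stays moved. The work goes in short steps, Python scripts to look and compute and a shell command to move; the robot and the scene stay as the last step left them, time stands still between calls to the robot, and variables do not carry over. Pictures are saved under pics/ and viewed, and the job is handed in when it is done.

```bash
ls; mkdir -p pics; cat > h.py <<'E'
import numpy as np,cv2
from rig import env
def snap(name,fn=None):
    im=env.get_image(name); 
    if fn: cv2.imwrite('pics/'+fn,im[:,:,::-1])
    return im
E
python3 - <<'E'
from h import *
print(env.observe())
for n in("scene","top"):
    print(env.camera_model(n)); snap(n,n+'0.png')
E
```

```text
pics
{'time_s': 0.0, 'q': array([ 6.08297855e+01,  2.18426904e+01,  7.43890028e+01,  1.22925045e-03,
        8.38564980e+01, -1.23366668e+01]), 'qvel': array([-0.02497158,  0.02370469,  0.0401115 , -0.00511947, -0.09479962,
        0.13003745]), 'joint_efforts': array([-1.04316114e-03, -4.48460770e+01, -2.31278390e+01, -2.06842724e-04,
        4.69969251e-03,  2.23327405e-06]), 'position': array([0.15911575, 0.52613605, 0.21747084]), 'tool_rot': array([[-7.68853023e-04, -9.57149296e-01,  2.89593914e-01],
       [-1.33361652e-03,  2.89594723e-01,  9.57148430e-01],
       [-9.99998815e-01,  3.49699238e-04, -1.49912589e-03]]), 'ft_force': array([ 0.86674972,  0.31656325, -0.07434214]), 'wrist_torque': array([0.02091041, 0.00109826, 0.08088895]), 'grip_width': 0.08512615503281065}
{'fx': 537.1800106327968, 'fy': 537.1800106327968, 'cx': 315.9995827976835, 'cy': 240.71177919384638, 'origin': array([ 1.11998698, -1.04694439,  1.11071992]), 'orientation': array([[ 0.8250404 , -0.38604318,  0.41264876],
       [ 0.5647866 ,  0.54008168, -0.62396144],
       [ 0.01801203,  0.74785189,  0.66362122]])}
{'fx': 463.2732366235992, 'fy': 463.2732366235992, 'cx': 317.7198112745368, 'cy': 231.80697612785843, 'origin': array([ 0.32292864, -0.07891313,  1.18644978]), 'orientation': array([[-2.63645880e-02,  9.87016362e-01, -1.58441186e-01],
       [-9.99639184e-01, -2.68457839e-02, -8.97195845e-04],
       [-5.13902483e-03,  1.58360364e-01,  9.87368009e-01]])}
```

View pics/scene0.png

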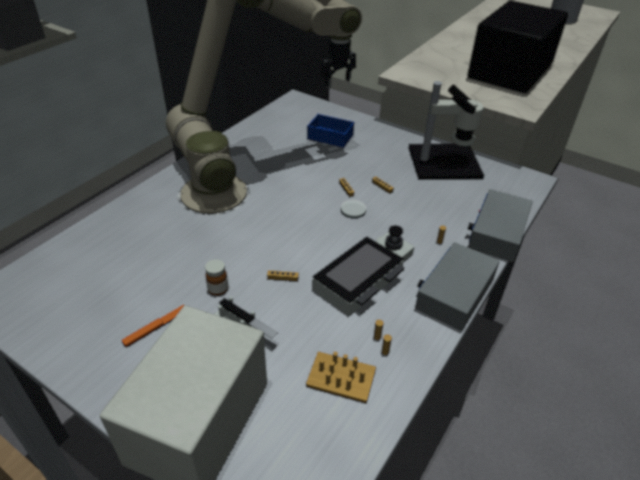

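View pics/top0.png

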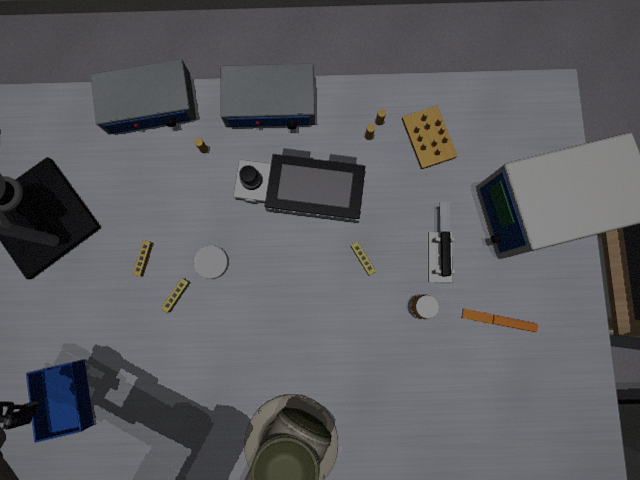

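```bash
cat >> h.py <<'E'
def ray(name,u,v):
    c=env.camera_model(name)
    d=np.array([(u-c['cx'])/c['fx'],-(v-c['cy'])/c['fy'],-1.])
    return np.array(c['origin']),c['orientation']@d
def p2w(name,u,v,z):
    o,d=ray(name,u,v); return o+d*(z-o[2])/d[2]
def w2p(name,p):
    c=env.camera_model(name); q=c['orientation'].T@(np.array(p)-c['origin'])
    return c['cx']+c['fx']*q[0]/-q[2], c['cy']-c['fy']*q[1]/-q[2]
def crop(im,x0,y0,x1,y1,k,fn):
    c=im[y0:y1,x0:x1]; cv2.imwrite('pics/'+fn,cv2.resize(c,None,fx=k,fy=k,interpolation=cv2.INTER_CUBIC)[:,:,::-1])
E
python3 - <<'E'
from h import *
im=cv2.imread('pics/top0.png')[:,:,::-1]
crop(im,225,140,385,230,5,'c_box.png')
crop(im,390,190,550,340,5,'c_rest.png')
crop(im,115,220,275,330,5,'c_bars.png')
im=cv2.imread('pics/scene0.png')[:,:,::-1]
crop(im,290,210,450,320,5,'c_box_s.png')
E
```

```text
(no output)
```

View pics/c_box.png

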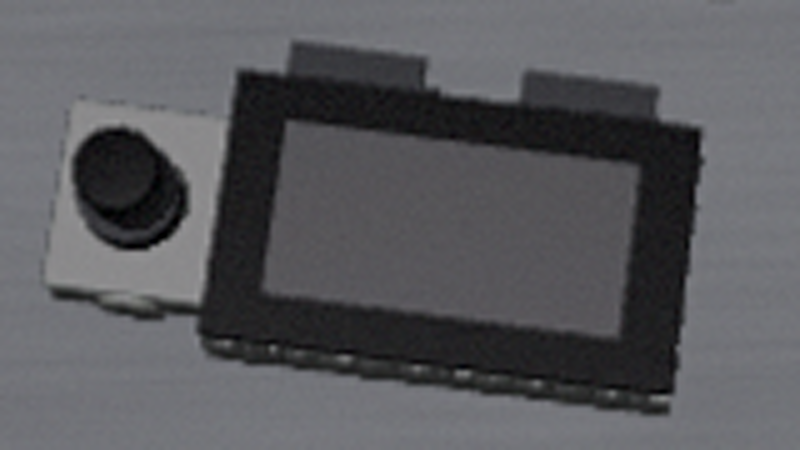

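View pics/c_rest.png

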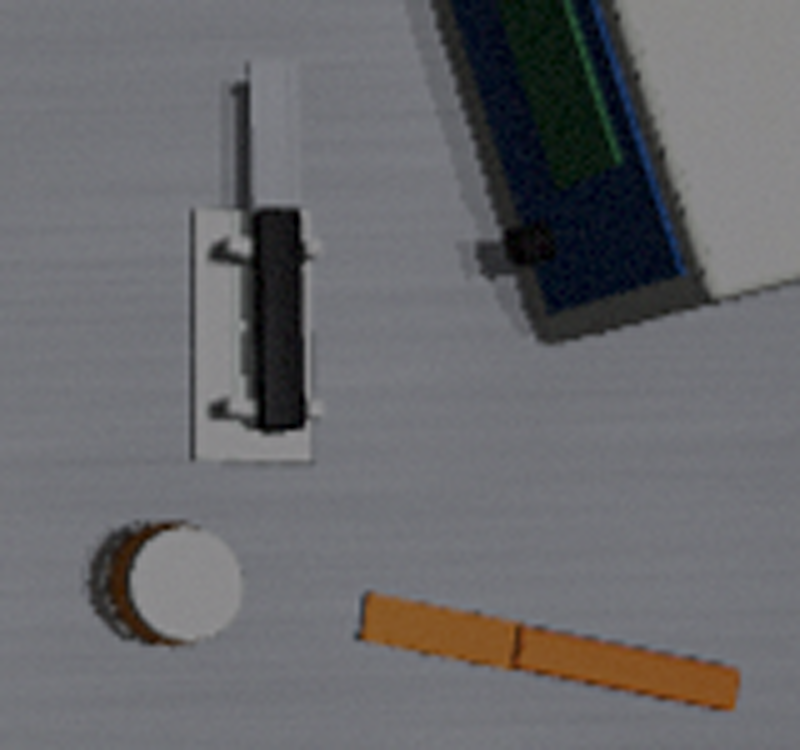

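View pics/c_bars.png

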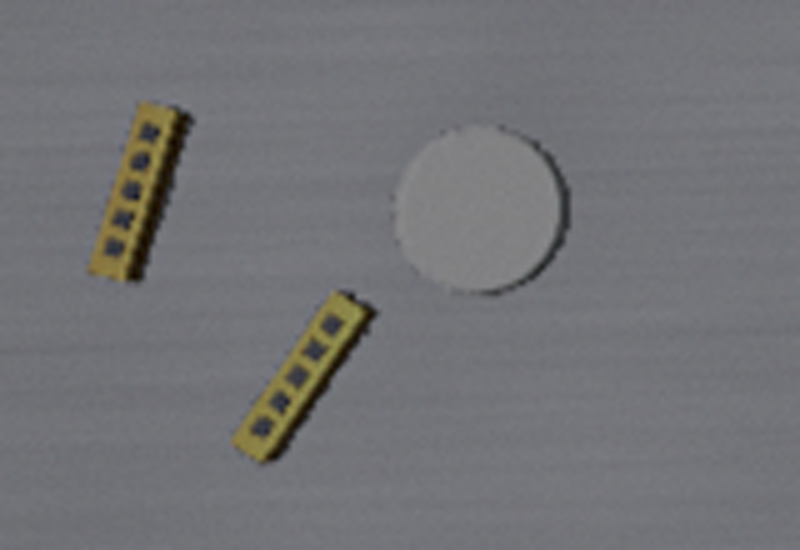

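View pics/c_box_s.png

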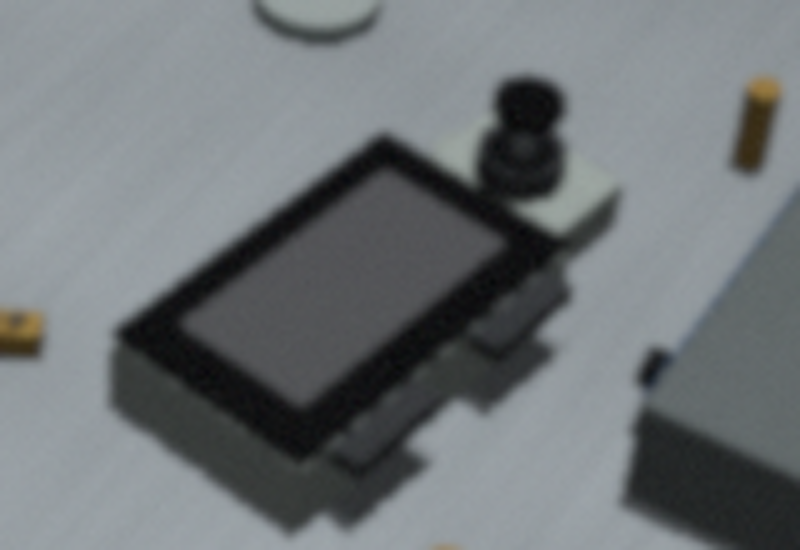

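```bash
python3 - <<'E'
from h import *
np.set_printoptions(precision=4,suppress=True)
def q(pts,x0,y0,k,z): return np.array([p2w('top',x0+u/k,y0+v/k,z)[:2] for u,v in pts])
b=q([(238,70),(703,128),(672,393),(200,338)],225,140,5,.056)
print(b,b.mean(0)); 
e=[np.linalg.norm(b[i]-b[(i+1)%4]) for i in range(4)];print(e)
xa=(b[0]+b[1]-b[2]-b[3]);print('yaw x',np.degrees(np.arctan2(xa[1],xa[0])))
ya=(b[0]+b[3]-b[1]-b[2]);print('yaw y-90',np.degrees(np.arctan2(-ya[0],ya[1])))
print('plunger',q([(117,170)],225,140,5,.095))
h=q([(254,208),(299,208),(303,428),(259,432)],390,190,5,.056);print('handle',h,h.mean(0))
a=(h[0]+h[1]-h[2]-h[3]);print(np.degrees(np.arctan2(a[1],a[0])),np.linalg.norm(a)/2)
print('tip',q([(249,60),(299,60)],390,190,5,.0495))
r=q([(192,208),(313,461),(193,460)],390,190,5,.008);print('rest base',r)
print('jar',q([(186,583)],390,190,5,.09),'dish',q([(480,208)],115,220,5,.016))
for p in ([(140,100),(178,107),(128,280),(90,270)],[(338,290),(368,304),(268,460),(236,440)]):
    h=q(p,115,220,5,.02);a=(h[0]+h[1]-h[2]-h[3]);print('bar',h.mean(0),np.degrees(np.arctan2(a[1],a[0])),np.linalg.norm(a)/2)
im=cv2.imread('pics/top0.png')[:,:,::-1]
crop(im,323,229,403,289,8,'c_bar3.png')
im=cv2.imread('pics/scene0.png')[:,:,::-1]
crop(im,170,250,330,370,5,'c_rest_s.png')
E
```

```text
[[ 0.7076  0.0314]
 [ 0.6705 -0.2033]
 [ 0.5347 -0.1822]
 [ 0.569   0.0519]] [ 0.6205 -0.0755]
[np.float64(0.23771556320437173), np.float64(0.13743165963166298), np.float64(0.23658237251435224), np.float64(0.14010328165130076)]
yaw x -8.635643181551918
yaw y-90 -8.664948626377178
plunger [[0.6453 0.0872]]
handle [[ 0.4966 -0.3816]
 [ 0.496  -0.4037]
 [ 0.3878 -0.3979]
 [ 0.3864 -0.3765]] [ 0.4417 -0.3899]
-2.8599251486829447 0.10933637343582298
tip [[ 0.5727 -0.3859]
 [ 0.572  -0.411 ]]
rest base [[ 0.5048 -0.3626]
 [ 0.3738 -0.4153]
 [ 0.3759 -0.3548]]
jar [[ 0.3152 -0.3287]] dish [[0.4416 0.1947]]
bar [0.4557 0.3692] -14.508247491729984 0.08946340340222125
bar [0.3608 0.2816] -33.2450209975501 0.08913579695738948
```

View pics/c_bar3.png

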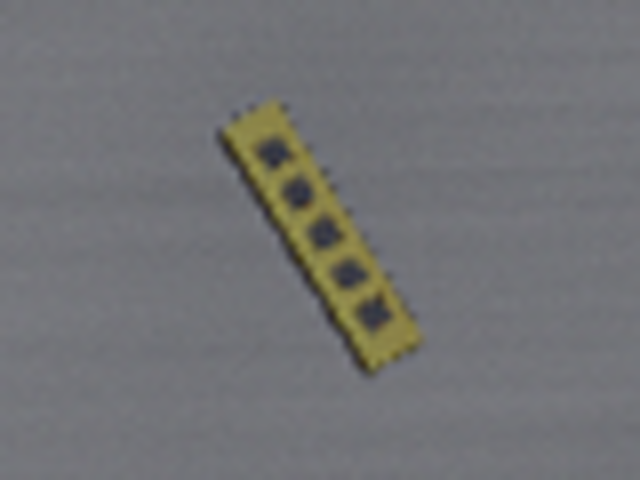

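View pics/c_rest_s.png

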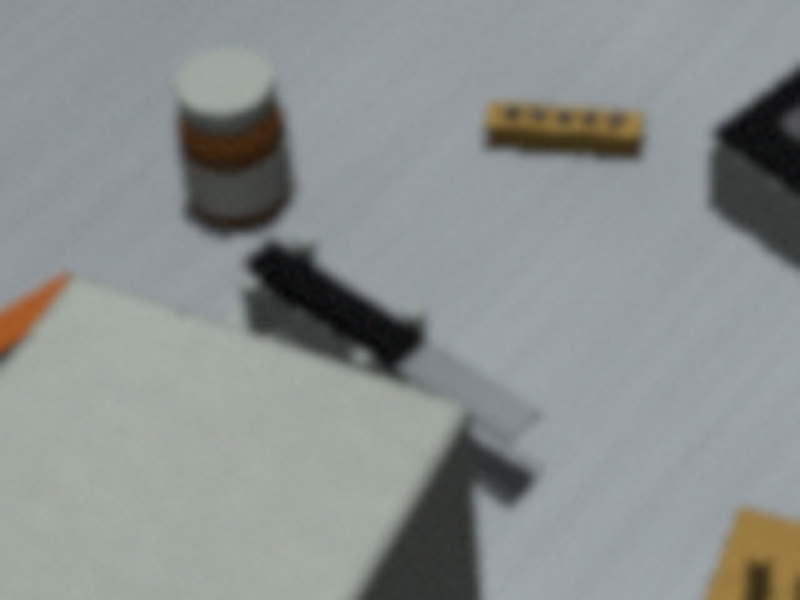

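```bash
cat >> h.py <<'E'
np.set_printoptions(precision=4,suppress=True)
BC=np.array([.6205,-.0755]); BY=np.radians(-8.65)
def box(x,y,z=None):
    c,s=np.cos(BY),np.sin(BY); p=BC+np.array([c*x-s*y,s*x+c*y]); return p if z is None else np.r_[p,z]
def d(p,ang,base=None,rot=None):
    "shift in tool axes to world TCP p with jaw-axis angle ang (deg, mod 180)"
    o=env.observe(); P=o['position'] if base is None else base; R=o['tool_rot']
    s=R.T@(np.array(p)-P); cur=np.degrees(np.arctan2(R[1,2],R[0,2])); a=(ang-cur+90)%180-90
    print('shift',s.round(4),'yaw',round(-np.radians(a),4))
def st():
    o=env.observe(); R=o['tool_rot']
    print('t',round(o['time_s'],2),'pos',o['position'],'ang',round(np.degrees(np.arctan2(R[1,2],R[0,2])),2),'F',o['ft_force'],'grip',round(o['grip_width'],4),'q',o['q'].round(1))
E
python3 - <<'E'
from h import *
h=np.array([p2w('top',323+u/8,229+v/8,.02)[:2] for u,v in [(277,100),(222,130),(370,372),(422,342)]]);a=(h[0]+h[1]-h[2]-h[3]);print('bar3',h.mean(0),np.degrees(np.arctan2(a[1],a[0])),np.linalg.norm(a)/2)
d([.45,.15,.22],87.1); d([.4567,-.3907,.15],87.1)
E
```

```text
bar3 [ 0.4389 -0.1911] 28.910014267525042 0.08893085822010706
shift [-0.0022 -0.3873 -0.2758] yaw -0.2432
shift [ 0.0684 -0.5504 -0.7913] yaw -0.2432
```

```bash
python3 -m jog '[[1,0,-0.387,-0.276,-0.1],[1,0,-0.387,-0.276,-0.2],[1,0,-0.387,-0.276,-0.243],[1,0,-0.387,-0.276,-0.243],[1,0,-0.387,-0.276,-0.243],[1,0,-0.387,-0.276,-0.243],[1,0,-0.387,-0.276,-0.243],[1,0,-0.387,-0.276,-0.243],[1,0,-0.387,-0.276,-0.243],[1,0,-0.387,-0.276,-0.243]]'; python3 - <<'E'
from h import *
st();d([.4567,-.3907,.15],87.1)
E
```

```text
time_s: 1.1
position: [0.4515, 0.1472, 0.2178]
tool_rot: [[-0.0, -0.999, 0.054], [-0.001, 0.054, 0.999], [-1.0, 0.0, -0.001]]
ft_force: [0.2, 1.3, 0.3]
grip_width: 0.0855
t 1.1 pos [0.4515 0.1472 0.2178] ang 86.92 F [0.1934 1.315  0.2617] grip 0.0855 q [  3.7  14.3  85.7  -0.   80.1 -83.2]
shift [ 0.0681 -0.0341 -0.5368] yaw -0.0031
```

```bash
python3 -m jog '[[1,0.02,-0.034,-0.537,-0.003],[1,0.068,-0.034,-0.537,-0.003],[1,0.068,-0.034,-0.537,-0.003],[1,0.068,-0.034,-0.537,-0.003],[1,0.068,-0.034,-0.537,-0.003],[1,0.068,-0.034,-0.537,-0.003],[1,0.068,-0.034,-0.537,-0.003],[1,0.068,-0.034,-0.537,-0.003],[1,0.068,-0.034,-0.537,-0.003],[1,0.068,-0.034,-0.537,-0.003],[1,0.068,-0.034,-0.537,-0.003],[1,0.068,-0.034,-0.537,-0.003],[1,0.068,-0.034,-0.537,-0.003],[1,0.068,-0.034,-0.537,-0.003],[1,0.068,-0.034,-0.537,-0.003]]'; python3 - <<'E'
from h import *
st();d([.4567,-.3907,.043],87.1)
im=snap('top'); crop(im,390,190,550,310,5,'g1.png')
im=snap('scene'); crop(im,170,230,330,350,5,'g1s.png')
E
```

```text
time_s: 2.6
position: [0.4568, -0.3867, 0.1506]
tool_rot: [[0.0, -0.999, 0.046], [-0.0, 0.046, 0.999], [-1.0, -0.0, -0.0]]
ft_force: [-0.5, -0.6, 0.5]
grip_width: 0.0853
t 2.6 pos [ 0.4568 -0.3867  0.1506] ang 87.34 F [-0.4792 -0.5852  0.5129] grip 0.0853 q [ -51.6   29.7   72.6    0.    77.7 -138.9]
shift [ 0.1076 -0.0001 -0.004 ] yaw 0.0042
```

View pics/g1s.png

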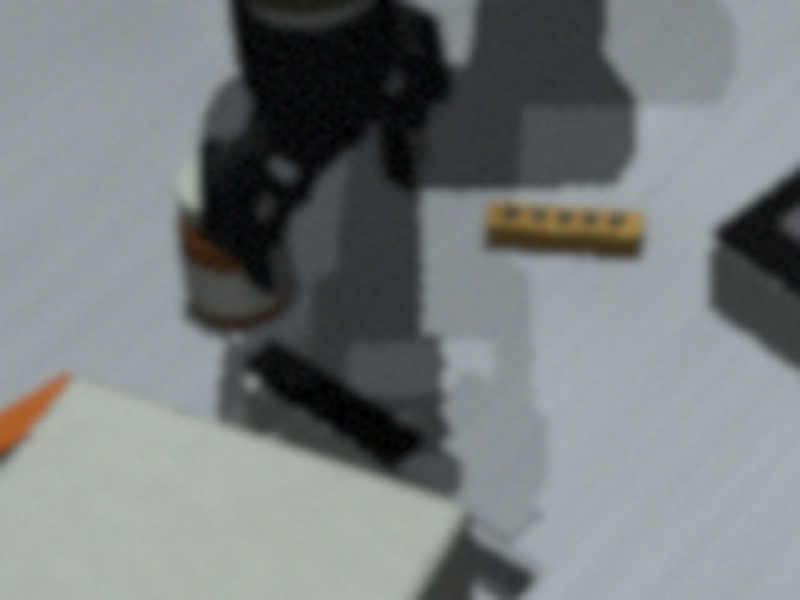

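```bash
python3 -m jog '[[1,0.04,0,-0.004,0.004],[1,0.08,0,-0.004,0.004],[1,0.1076,0,-0.004,0.004],[1,0.1076,0,-0.004,0.004],[1,0.1076,0,-0.004,0.004],[-1,0.1076,0,-0.004,0.004],[-1,0.1076,0,-0.004,0.004],[-1,0.1076,0,-0.004,0.004],[-1,0.1076,0,-0.004,0.004],[-1,0.1076,0,-0.004,0.004],[-1,0.1076,0,-0.004,0.004],[-1,0.1076,0,-0.004,0.004],[-1,0.1076,0,-0.004,0.004]]' 110; python3 - <<'E'
from h import *
st()
E
```

```text
time_s: 4.0
position: [0.4564, -0.392, 0.0429]
tool_rot: [[0.0, -0.999, 0.052], [-0.0, 0.052, 0.999], [-1.0, -0.0, -0.0]]
ft_force: [-0.1, 0.6, 5.5]
grip_width: -0.0001
t 4.0 pos [ 0.4564 -0.392   0.0429] ang 87.03 F [-0.0985  0.6122  5.5066] grip -0.0001 q [ -51.9   36.7   79.6    0.    63.7 -139. ]
```

```bash
python3 - <<'E'
from h import *
im=snap('top'); crop(im,390,190,550,310,5,'g2.png')
im=snap('scene'); crop(im,170,230,330,350,5,'g2s.png')
E
```

```text
(no output)
```

View pics/g2s.png

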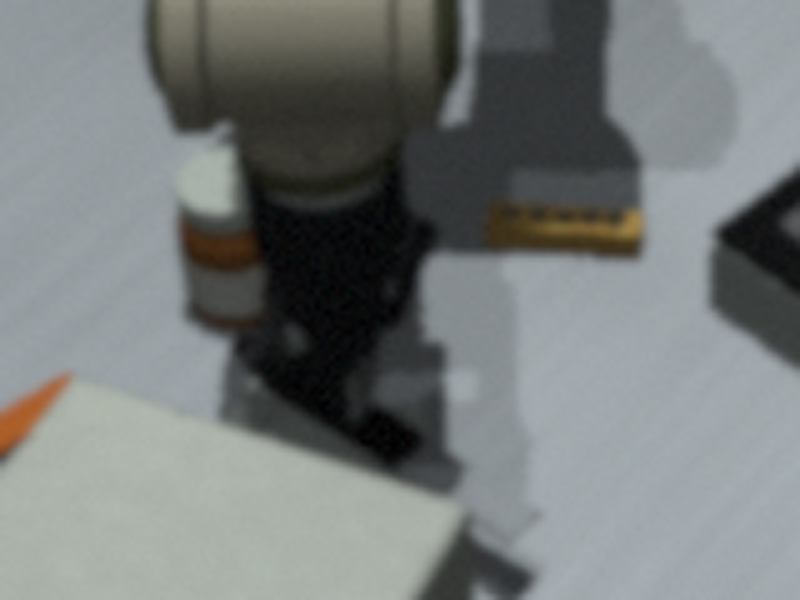

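View pics/g2.png

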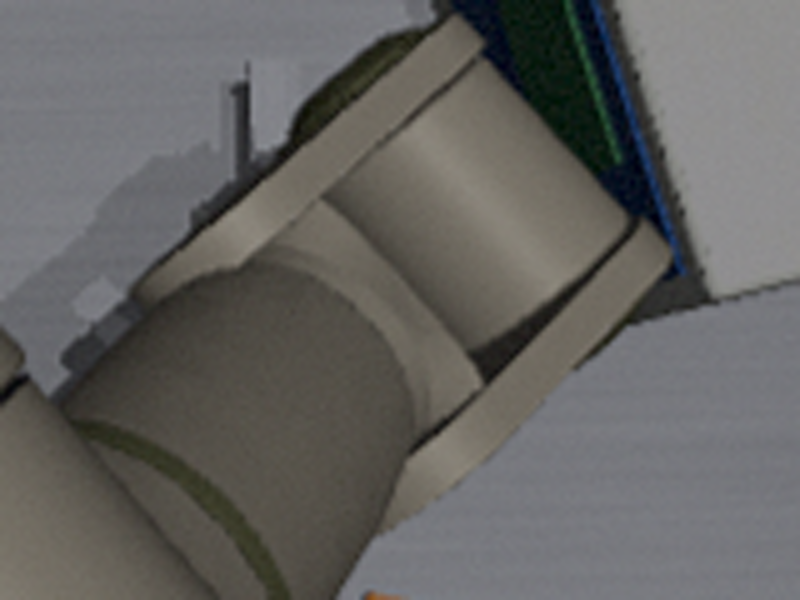

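```bash
python3 - <<'E'
from h import *
im=snap('scene'); im=(255*(im/255.)**.45).astype(np.uint8); crop(im,200,270,280,340,10,'g3s.png')
print(w2p('scene',[.4564,-.392,.0429]),w2p('scene',[.4564,-.392,.0289]),w2p('scene',[.4967,-.393,.056]),w2p('scene',[.387,-.387,.056]))
E
```

```text
(np.float64(239.99908057230783), np.float64(313.568477161)) (np.float64(240.40656056223335), np.float64(317.1012683565554)) (np.float64(251.50837229296195), np.float64(317.43251600010757)) (np.float64(220.65137737080113), np.float64(297.45634306545514))
```

View pics/g3s.png

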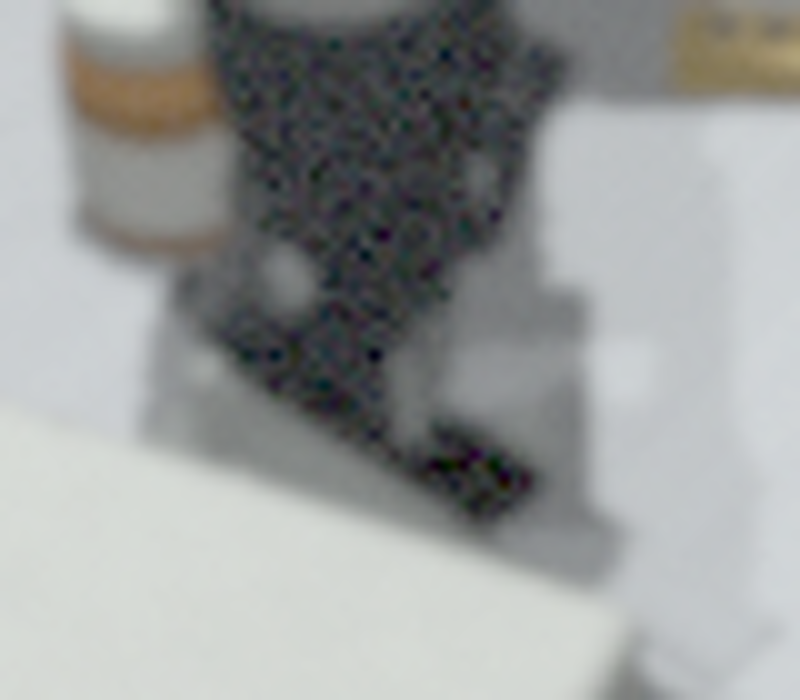

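```bash
python3 -m jog '[[-1,-0.01,0,0,0],[-1,-0.02,0,0,0],[-1,-0.02,0,0,0],[-1,-0.02,0,0,0]]'; python3 - <<'E'
from h import *
st()
im=snap('scene'); im=(255*(im/255.)**.45).astype(np.uint8); crop(im,200,260,280,330,10,'g4s.png')
E
```

```text
time_s: 4.55
position: [0.4563, -0.3919, 0.0628]
tool_rot: [[0.0, -0.999, 0.052], [-0.0, 0.052, 0.999], [-1.0, -0.0, -0.0]]
ft_force: [0.4, -0.3, -0.0]
grip_width: -0.0001
t 4.55 pos [ 0.4563 -0.3919  0.0628] ang 87.03 F [ 0.3871 -0.268  -0.0052] grip -0.0001 q [ -51.9   35.2   78.4   -0.    66.3 -139. ]
```

View pics/g4s.png

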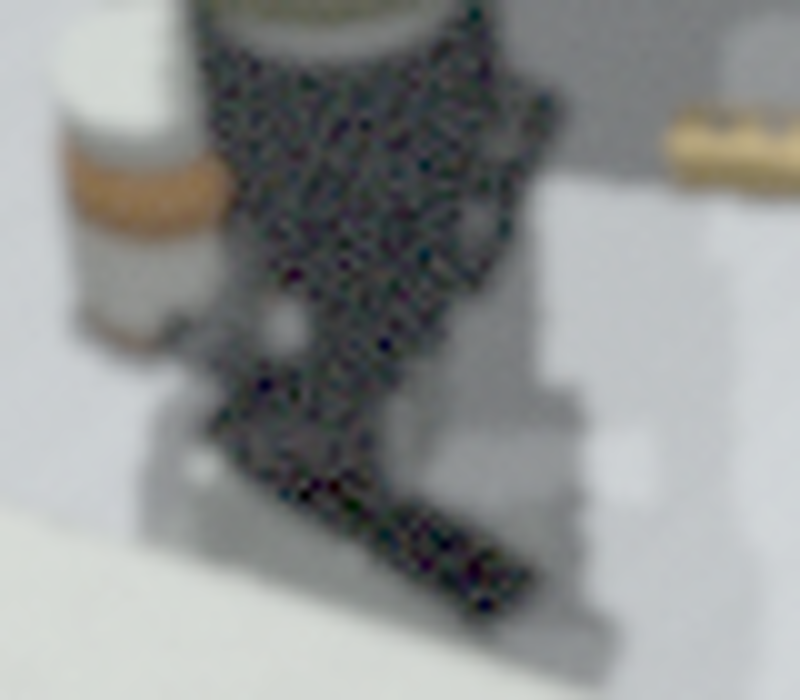

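```bash
python3 -m jog '[[-1,-0.04,0,0,0],[-1,-0.08,0,0,0],[-1,-0.08,0,0,0]]'; python3 - <<'E'
from h import *
st()
P=env.observe()['position']
im=snap('scene'); im=(255*(im/255.)**.45).astype(np.uint8)
for dz,c in((0,(255,0,0)),(-.014,(0,255,0)),(.05,(0,0,255))):
    u,v=w2p('scene',P+[0,0,dz]); cv2.circle(im,(int(round(u)),int(round(v))),1,c,-1)
crop(im,190,220,290,330,7,'g5s.png')
E
```

```text
time_s: 4.9
position: [0.4577, -0.3935, 0.1475]
tool_rot: [[0.006, -0.999, 0.052], [-0.007, 0.052, 0.999], [-1.0, -0.006, -0.007]]
ft_force: [0.8, -0.4, 0.6]
grip_width: -0.0005
t 4.9 pos [ 0.4577 -0.3935  0.1475] ang 87.04 F [ 0.8475 -0.4196  0.5697] grip -0.0005 q [ -51.9   30.1   72.4   -0.    77.  -139. ]
```

View pics/g5s.png

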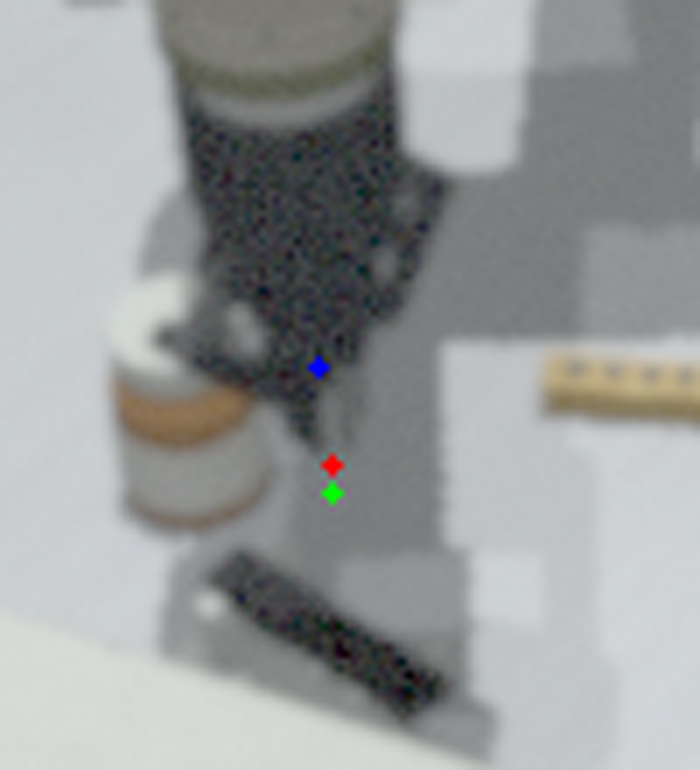

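```bash
python3 - <<'E'
from h import *
print(w2p('scene',[.1591,.5261,.2175]),w2p('scene',[.1591,.5261,.2035]))
z=np.array([.29,.957,0])*.05
for s in(-1,1): print(w2p('scene',np.array([.1591,.5261,.2035+.013])+s*z))
im=cv2.imread('pics/scene0.png')[:,:,::-1]; im=(255*(im/255.)**.5).astype(np.uint8);crop(im,300,20,380,100,8,'g6.png')
st();P=env.observe()['position']
im=snap('scene'); im=(255*(im/255.)**.45).astype(np.uint8)
for dz,c in((0,(255,0,0)),(-.014,(0,255,0)),(.05,(0,0,255))):
    u,v=w2p('scene',P+[0,0,dz]); cv2.circle(im,(int(round(u)),int(round(v))),1,c,-1)
crop(im,190,220,290,330,7,'g7.png'); st()
E
```

```text
(np.float64(337.68947152230146), np.float64(90.11068536158075)) (np.float64(337.5192893674366), np.float64(93.65772918311455))
(np.float64(327.18929918519916), np.float64(94.1062694840333))
(np.float64(347.9142583161029), np.float64(86.71356067712941))
t 4.95 pos [ 0.4569 -0.3926  0.1446] ang 87.04 F [-0.8116 -0.3305 -0.5051] grip 0.0002 q [ -51.9   30.3   72.6   -0.    76.8 -139. ]
t 5.0 pos [ 0.4562 -0.3918  0.1427] ang 87.04 F [-0.4418 -0.0554 -1.0583] grip -0.0002 q [ -51.9   30.4   72.8   -0.    76.8 -139. ]
```

View pics/g6.png

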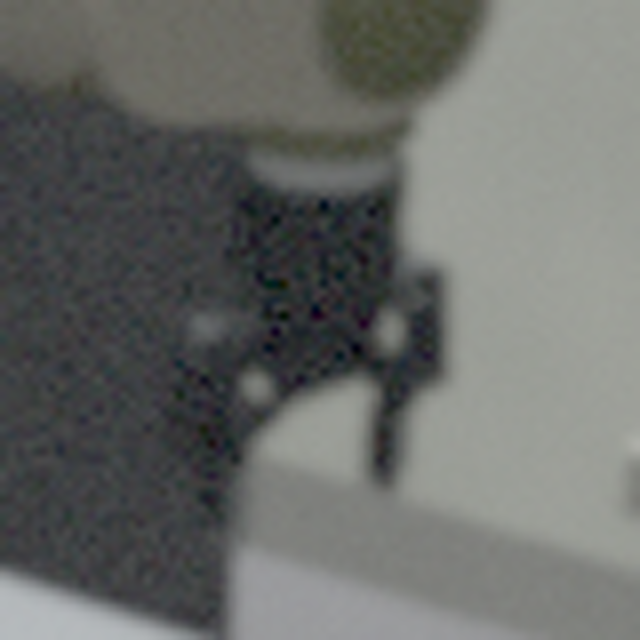

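View pics/g7.png

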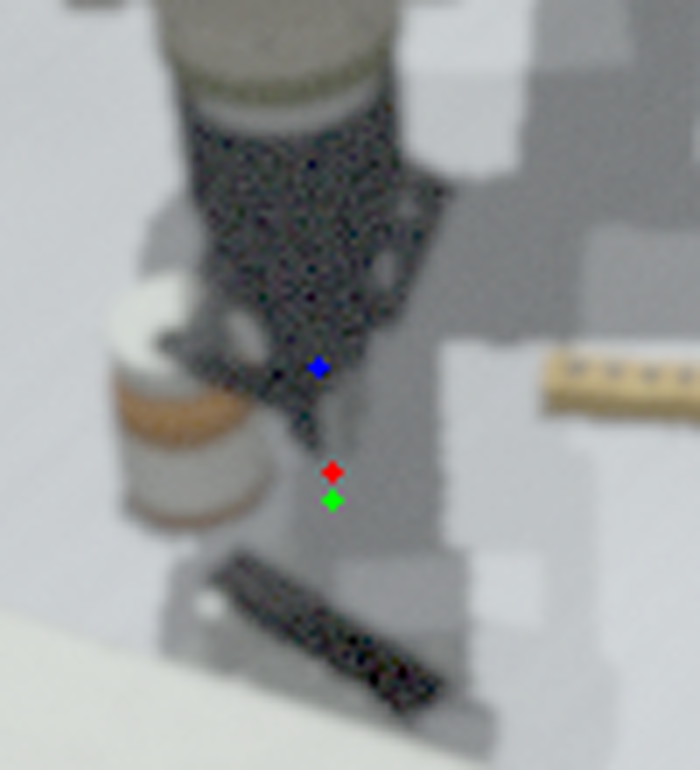

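```bash
python3 - <<'E'
from h import *
d([.5,-.29,.04],87.03)
E
python3 -m jog '[[-1,0,-0.038,0.104,0],[-1,0,-0.038,0.104,0],[-1,0.05,-0.038,0.104,0],[-1,0.1,-0.038,0.104,0],[-1,0.103,-0.038,0.104,0],[-1,0.103,-0.038,0.104,0],[-1,0.103,-0.038,0.104,0]]'; python3 - <<'E'
from h import *
st();P=env.observe()['position']
im=snap('scene'); im=(255*(im/255.)**.45).astype(np.uint8)
for dz,c in((0,(255,0,0)),(-.014,(0,255,0)),(.05,(0,0,255))):
    u,v=w2p('scene',P+[0,0,dz]); cv2.circle(im,(int(round(u)),int(round(v))),1,c,-1)
crop(im,220,210,320,310,7,'g8.png'); st()
E
```

```text
shift [ 0.1026 -0.0384  0.104 ] yaw 0.0001
time_s: 5.7
position: [0.5002, -0.2911, 0.0413]
tool_rot: [[0.002, -0.999, 0.052], [-0.002, 0.052, 0.999], [-1.0, -0.002, -0.002]]
ft_force: [-0.0, -0.0, -0.1]
grip_width: -0.0003
t 5.7 pos [ 0.5002 -0.2911  0.0413] ang 87.0 F [-0.0222 -0.0045 -0.0763] grip -0.0003 q [ -41.9   34.9   83.7   -0.    61.2 -128.9]
t 5.75 pos [ 0.5003 -0.2911  0.0416] ang 86.99 F [0.1593 0.2915 0.407 ] grip 0.0001 q [ -41.9   34.9   83.7    0.    61.2 -128.9]
```

View pics/g8.png

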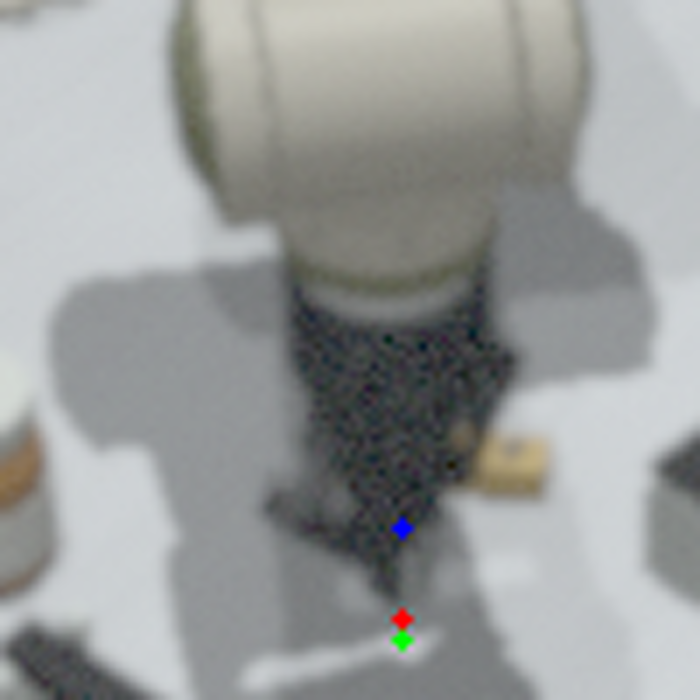

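```bash
python3 -m jog '[[-1,0.015,0,0,0],[-1,0.022,0,0,0],[-1,0.022,0,0,0]]' | grep -E "pos|force"; python3 -m jog '[[-1,0.005,0,0,0],[-1,0.01,0,0,0],[-1,0.01,0,0,0]]'| grep -E "pos|force";  python3 -m jog '[[-1,0.004,0,0,0],[-1,0.004,0,0,0]]'| grep -E "pos|force"
```

```text
position: [0.4995, -0.2902, 0.0178]
ft_force: [-0.9, -0.0, 0.0]
position: [0.4994, -0.2898, 0.0071]
ft_force: [-0.2, -0.4, 0.4]
position: [0.4995, -0.2899, 0.0031]
ft_force: [-0.2, -0.3, 0.1]
```

```bash
for i in 1 2 3 4 5; do python3 -m jog '[[-1,0.003,0,0,0],[-1,0.003,0,0,0]]'| grep -E "pos|force"; done
```

```text
position: [0.4995, -0.2899, 0.0002]
ft_force: [0.3, 0.0, 0.3]
position: [0.4995, -0.2899, -0.0028]
ft_force: [-0.6, 0.6, -0.5]
position: [0.4994, -0.2898, -0.0058]
ft_force: [0.3, -0.0, -0.0]
position: [0.4994, -0.2898, -0.0088]
ft_force: [-0.0, 0.2, -0.0]
position: [0.4994, -0.2898, -0.0118]
ft_force: [0.0, -0.2, -0.9]
```

```bash
python3 -m jog '[[-1,0.002,0,0,0],[-1,0.002,0,0,0]]'| grep -E "pos|force"
```

```text
position: [0.4997, -0.29, -0.0131]
ft_force: [-0.2, 0.7, 4.0]
```

```bash
python3 -m jog '[[-1,0.002,0,0,0],[-1,0.002,0,0,0]]'| grep -E "pos|force"
```

```text
position: [0.4997, -0.2901, -0.0132]
ft_force: [-6.2, 3.8, 23.1]
```

```bash
python3 - <<'E'
from h import *
st();P=env.observe()['position']
im=snap('scene'); im=(255*(im/255.)**.45).astype(np.uint8)
for dz,c in((0,(255,0,0)),(-.014,(0,255,0))):
    u,v=w2p('scene',P+[0,0,dz]); cv2.circle(im,(int(round(u)),int(round(v))),1,c,-1)
crop(im,220,210,320,310,7,'g9.png'); st()
E
```

```text
t 7.95 pos [ 0.4997 -0.2901 -0.0132] ang 87.05 F [-6.2361  3.782  23.1345] grip -0.0004 q [ -41.9   39.3   86.3   -0.    54.3 -128.9]
t 8.0 pos [ 0.4997 -0.2901 -0.0132] ang 87.05 F [-5.9285  3.8851 23.0683] grip -0.0005 q [ -41.9   39.3   86.3   -0.    54.3 -128.9]
```

View pics/g9.png

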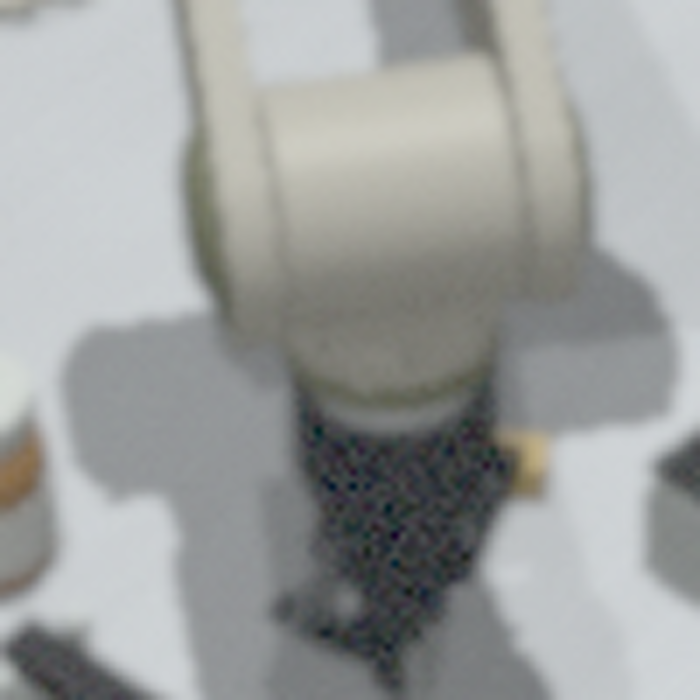

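```bash
sed -i 's/^def d(p,ang/ZO=-.027\ndef d(p,ang/; s/s=R.T@(np.array(p)-P)/s=R.T@(np.array(p)+[0,0,ZO]-P)/' h.py
python3 -m jog '[[-1,-0.03,0,0,0],[-1,-0.08,0,0,0],[0.2,-0.12,0.038,-0.1,0],[1,-0.12,0.042,-0.102,0],[1,-0.12,0.042,-0.102,0],[1,-0.12,0.042,-0.102,0],[1,-0.12,0.042,-0.102,0],[1,-0.12,0.042,-0.102,0]]'; python3 - <<'E'
from h import *
d([.4567,-.3910,.043],87.1)
im=snap('scene'); im=(255*(im/255.)**.45).astype(np.uint8)
P=env.observe()['position']+[0,0,.027];z=env.observe()['tool_rot'][:,2]
for s in(-1,1):
    u,v=w2p('scene',P+[0,0,-.001]+.05*s*z); cv2.circle(im,(int(round(u)),int(round(v))),1,(255,0,0),-1)
crop(im,190,220,290,330,7,'g10.png'); st()
E
```

```text
time_s: 8.8
position: [0.4527, -0.3881, 0.1037]
tool_rot: [[-0.001, -0.999, 0.05], [0.002, 0.05, 0.999], [-1.0, 0.001, 0.002]]
ft_force: [0.1, -0.1, 1.0]
grip_width: 0.0845
shift [ 0.0877 -0.0042 -0.0028] yaw 0.0002
t 8.85 pos [ 0.4528 -0.3882  0.1038] ang 87.12 F [ 0.4041 -0.2477 -0.4402] grip 0.0857 q [ -52.    32.2   76.6    0.    71.4 -139.1]
```

View pics/g10.png

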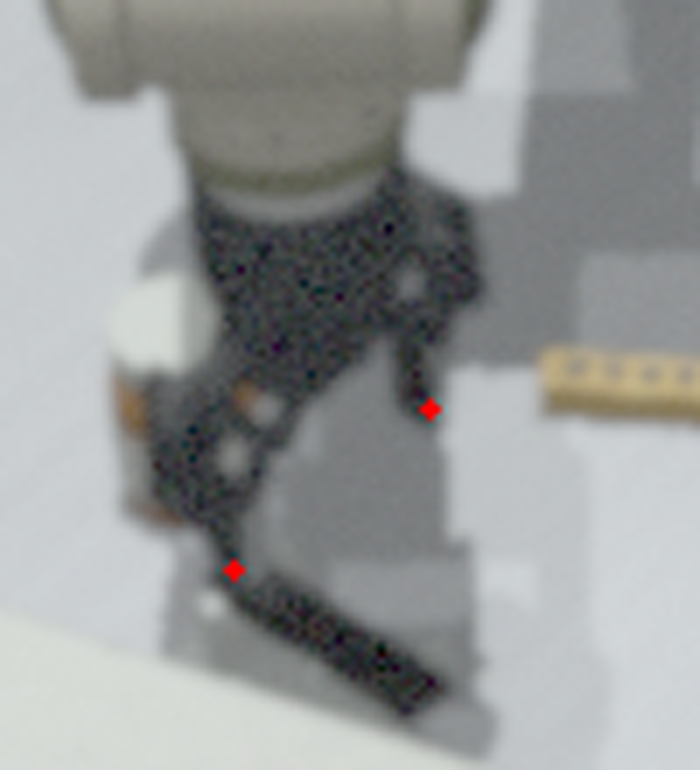

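```bash
python3 -m jog '[[1,0.03,-0.004,-0.003,0],[1,0.06,-0.004,-0.003,0],[1,0.0877,-0.004,-0.003,0],[1,0.0877,-0.004,-0.003,0],[1,0.0877,-0.004,-0.003,0],[-1,0.0877,-0.004,-0.003,0],[-1,0.0877,-0.004,-0.003,0],[-1,0.0877,-0.004,-0.003,0],[-1,0.0877,-0.004,-0.003,0],[-1,0.0877,-0.004,-0.003,0],[-1,0.0877,-0.004,-0.003,0],[-1,0.0877,-0.004,-0.003,0]]' 110
```

```text
time_s: 10.05
position: [0.4564, -0.3931, 0.0176]
tool_rot: [[0.001, -0.999, 0.052], [-0.001, 0.052, 0.999], [-1.0, -0.001, -0.001]]
ft_force: [-1.1, 0.9, 5.6]
grip_width: 0.0201
```

```bash
python3 -m jog '[[-1,-0.03,0,0,0],[-1,-0.07,0,0,0],[-1,-0.07,0,0,0],[-1,-0.07,0,0,0],[-1,-0.07,0,0,0]]'; python3 - <<'E'
from h import *
d(box(-.205,0,.113),81.35)
im=snap('scene'); im=(255*(im/255.)**.45).astype(np.uint8)
crop(im,190,220,310,330,6,'g11.png'); st()
E
```

```text
time_s: 10.55
position: [0.4557, -0.3923, 0.0855]
tool_rot: [[-0.002, -0.999, 0.052], [0.002, 0.052, 0.999], [-1.0, 0.002, 0.002]]
ft_force: [-0.2, 0.4, -0.9]
grip_width: 0.0199
shift [0.0003 0.0558 0.3452] yaw 0.0991
t 10.6 pos [ 0.4557 -0.3923  0.0854] ang 87.02 F [-0.6208  0.1103 -0.9106] grip 0.02 q [ -52.    33.8   76.9    0.    69.5 -139. ]
```

View pics/g11.png

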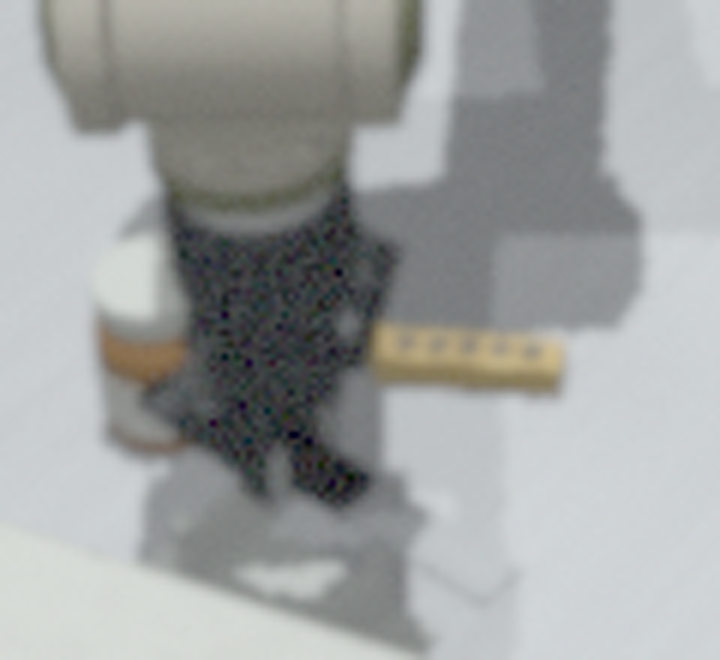

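Tool is held and lifted off the rest (handle end at crop (335,480)). Moving in front of the box.

```bash
python3 -m jog '[[-1,-0.02,0.03,0.05,0.02],[-1,-0.02,0.05,0.1,0.05],[-1,-0.02,0.056,0.15,0.099],[-1,-0.02,0.056,0.2,0.099],[-1,-0.02,0.056,0.25,0.099],[-1,-0.02,0.056,0.3,0.099],[-1,-0.02,0.056,0.345,0.099],[-1,0,0.056,0.345,0.099],[-1,0,0.056,0.345,0.099],[-1,0,0.056,0.345,0.099],[-1,0,0.056,0.345,0.099]]'; python3 - <<'E'
from h import *
st(); d(box(-.205,0,.041),81.35)
im=snap('scene'); im=(255*(im/255.)**.45).astype(np.uint8)
crop(im,270,180,410,285,5,'g12.png')
im=snap('top'); im=(255*(im/255.)**.45).astype(np.uint8)
crop(im,240,160,380,265,5,'g12t.png'); st()
E
```

```text
time_s: 11.7
position: [0.4185, -0.0466, 0.0871]
tool_rot: [[0.0, -0.988, 0.152], [-0.0, 0.152, 0.988], [-1.0, -0.0, -0.0]]
ft_force: [1.3, -0.5, -1.2]
grip_width: 0.0197
t 11.7 pos [ 0.4185 -0.0466  0.0871] ang 81.27 F [ 1.3217 -0.5478 -1.1793] grip 0.0197 q [ -22.5   18.6  105.4   -0.    56.  -103.8]
shift [0.0731 0.001  0.0018] yaw -0.0014
t 11.8 pos [ 0.4185 -0.0465  0.0872] ang 81.26 F [-0.446  -0.2429 -0.8477] grip 0.0203 q [ -22.5   18.5  105.4   -0.    56.  -103.8]
```

View pics/g12.png

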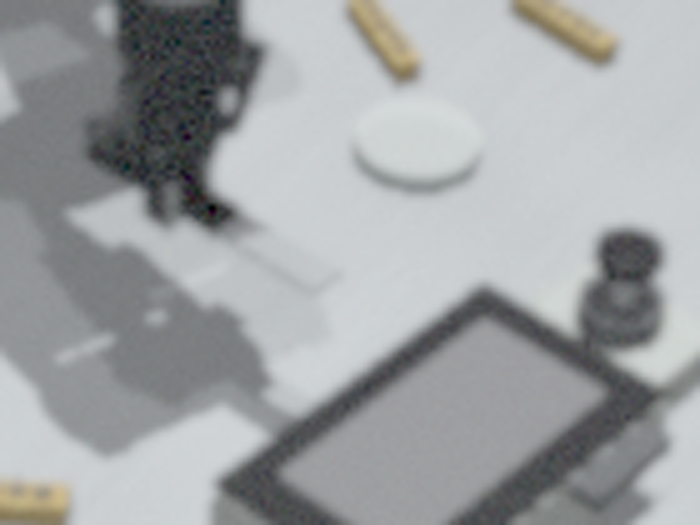

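View pics/g12t.png

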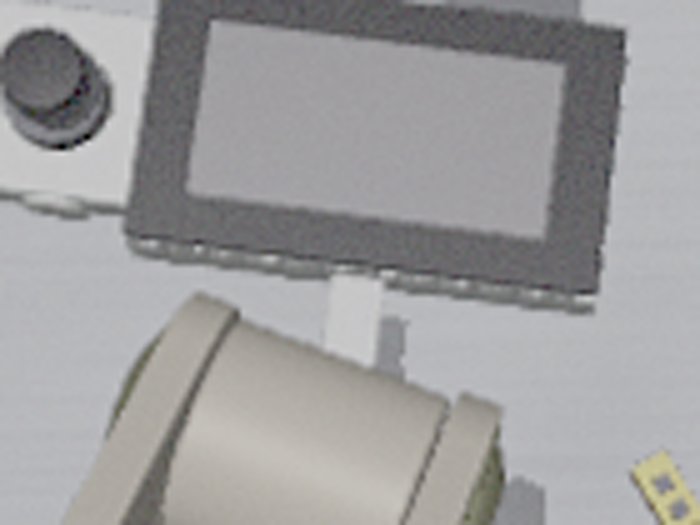

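```bash
cat >> h.py <<'E'
def tri(pt,ps):
    A=[];b=[]
    for n,(u,v) in(('top',pt),('scene',ps)):
        o,dd=ray(n,u,v); dd=dd/np.linalg.norm(dd); M=np.eye(3)-np.outer(dd,dd); A.append(M);b.append(M@o)
    x=np.linalg.lstsq(np.vstack(A),np.hstack(b),rcond=None)[0]; r=[np.subtract(w2p('top',x),pt),np.subtract(w2p('scene',x),ps)]
    return x,np.array(r).round(2)
def inbox(p):
    c,s=np.cos(BY),np.sin(BY); v=np.array(p[:2])-BC; return np.array([c*v[0]+s*v[1],-s*v[0]+c*v[1]])
E
python3 - <<'E'
from h import *
im=cv2.imread('pics/g12.png')
i=cv2.imread('pics/g12t.png'); cv2.imwrite('pics/z1.png',np.hstack([cv2.resize(im[180:330,150:400],None,fx=1.6,fy=1.6,interpolation=2)[:240,:400],cv2.resize(i[230:380,280:530],None,fx=1.6,fy=1.6)[:240,:400]]))
x,r=tri((311.6,215),(335,236.8)); print(x,r,inbox(x))
# nominal
print(box(-.205+.115,0), w2p('top',box(-.09,0,.119)),w2p('scene',box(-.09,0,.119)))
E
```

```text
[ 0.535  -0.0649  0.1144] [[ 0.14  0.17]
 [ 0.18 -0.03]] [-0.0861 -0.0024]
[ 0.5315 -0.062 ] (np.float64(310.4931584321301), np.float64(216.29821010964596)) (np.float64(334.7621447223587), np.float64(234.51520152773134))
```

View pics/z1.png

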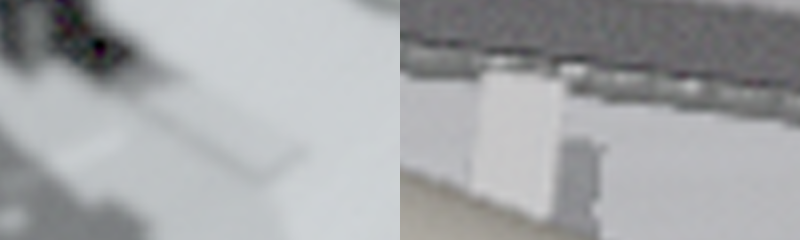

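```bash
python3 -m jog '[[-1,0.03,0.004,0.002,0],[-1,0.06,0.004,0.002,0],[-1,0.0702,0.004,0.002,0],[-1,0.0702,0.004,0.002,0],[-1,0.0702,0.004,0.002,0],[-1,0.0702,0.004,0.002,0]]'; python3 - <<'E'
from h import *
st()
im=snap('scene'); im=(255*(im/255.)**.45).astype(np.uint8)
crop(im,290,210,390,285,8,'g13.png')
im=snap('top'); im=(255*(im/255.)**.45).astype(np.uint8)
crop(im,270,180,370,255,8,'g13t.png')
E
```

```text
time_s: 12.4
position: [0.4151, -0.0433, 0.0175]
tool_rot: [[0.002, -0.989, 0.151], [-0.001, 0.151, 0.989], [-1.0, -0.002, -0.0]]
ft_force: [-0.3, 0.3, -1.2]
grip_width: 0.0201
t 12.4 pos [ 0.4151 -0.0433  0.0175] ang 81.33 F [-0.3324  0.3115 -1.2021] grip 0.0201 q [ -22.3   25.8  110.8   -0.    43.3 -103.6]
```

View pics/g13.png

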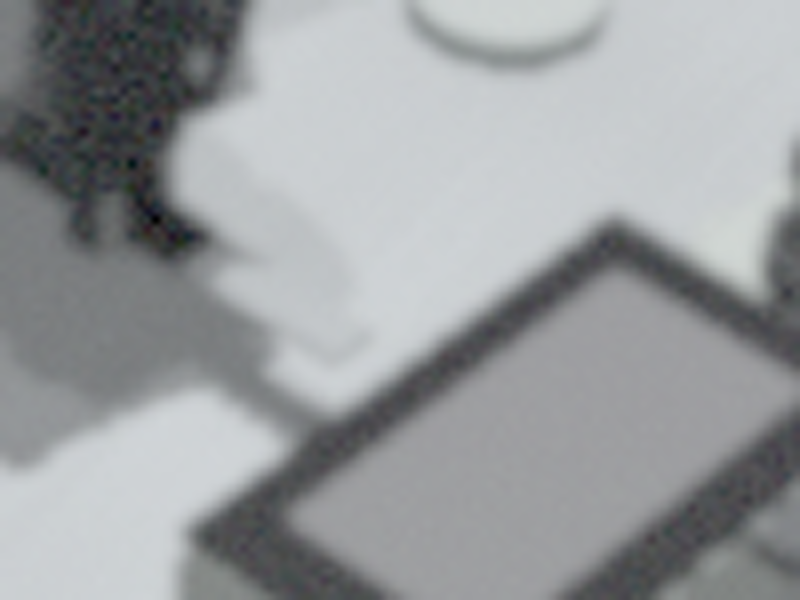

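View pics/g13t.png

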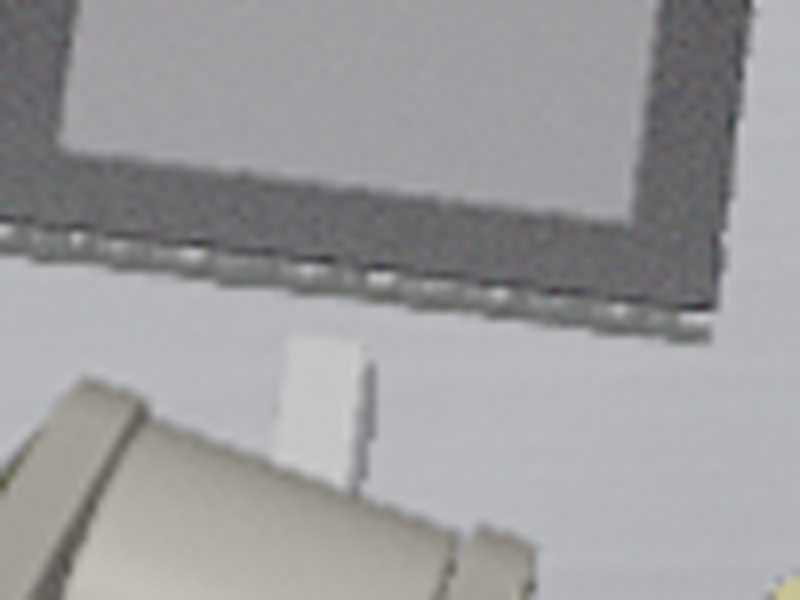

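```bash
python3 - <<'E'
from h import *
x,r=tri((311.1,222.1),(334,253.5)); print(x,r,inbox(x))
for z in(.042,.046): print(z,p2w('top',311.1,222.1,z),inbox(p2w('top',311.1,222.1,z)),p2w('scene',334,253.5,z))
E
```

```text
[ 0.5315 -0.0616  0.0454] [[-0.15 -0.18]
 [-0.2   0.03]] [-0.09    0.0004]
0.042 [ 0.5317 -0.0619  0.042 ] [-0.0898  0.0001] [ 0.5301 -0.058   0.042 ]
0.046 [ 0.531 -0.062  0.046] [-0.0905 -0.0001] [ 0.5323 -0.0617  0.046 ]
```

```bash
python3 -m jog '[[-1,-0.0005,-0.01,0,0],[-1,-0.0005,-0.018,0,0],[-1,-0.0005,-0.024,0,0],[-1,-0.0005,-0.03,0,0],[-1,-0.0005,-0.03,0,0]]'; python3 - <<'E'
from h import *
st()
im=snap('scene'); im=(255*(im/255.)**.45).astype(np.uint8)
crop(im,290,210,390,285,8,'g14.png')
E
```

```text
time_s: 13.0
position: [0.445, -0.0475, 0.0171]
tool_rot: [[0.001, -0.989, 0.15], [-0.0, 0.15, 0.989], [-1.0, -0.001, -0.0]]
ft_force: [0.4, -0.4, -0.8]
grip_width: 0.0203
t 13.0 pos [ 0.445  -0.0475  0.0171] ang 81.37 F [ 0.4117 -0.4166 -0.7891] grip 0.0203 q [ -21.3   27.8  106.1    0.    46.1 -102.7]
```

View pics/g14.png

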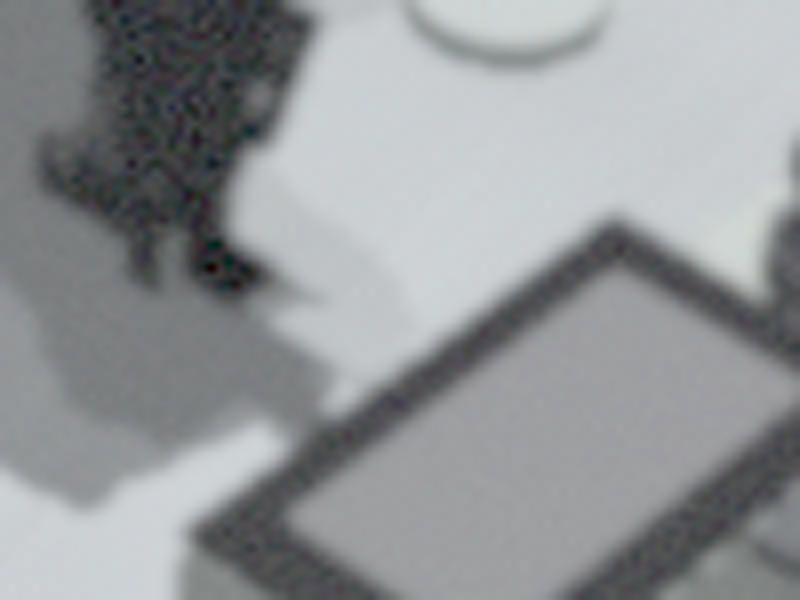

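```bash
python3 -m jog '[[-1,0,-0.01,0,0],[-1,0,-0.02,0,0],[-1,0,-0.02,0,0],[-1,-0.015,-0.02,0,0],[-1,-0.03,-0.021,0,0],[-1,-0.045,-0.026,0,0],[-1,-0.057,-0.032,0,0],[-1,-0.068,-0.038,0,0],[-1,-0.068,-0.038,0,0],[-1,-0.068,-0.038,0,0]]'; python3 - <<'E'
from h import *
st()
im=snap('scene'); im=(255*(im/255.)**.45).astype(np.uint8)
crop(im,290,170,450,290,5,'g15.png')
E
```

```text
time_s: 14.05
position: [0.4816, -0.053, 0.0848]
tool_rot: [[0.0, -0.989, 0.15], [-0.0, 0.15, 0.989], [-1.0, -0.0, 0.0]]
ft_force: [-0.9, 0.8, -0.6]
grip_width: 0.0198
t 14.05 pos [ 0.4816 -0.053   0.0848] ang 81.37 F [-0.9344  0.8129 -0.6296] grip 0.0198 q [ -20.3   24.    96.2    0.    59.8 -101.7]
```

View pics/g15.png

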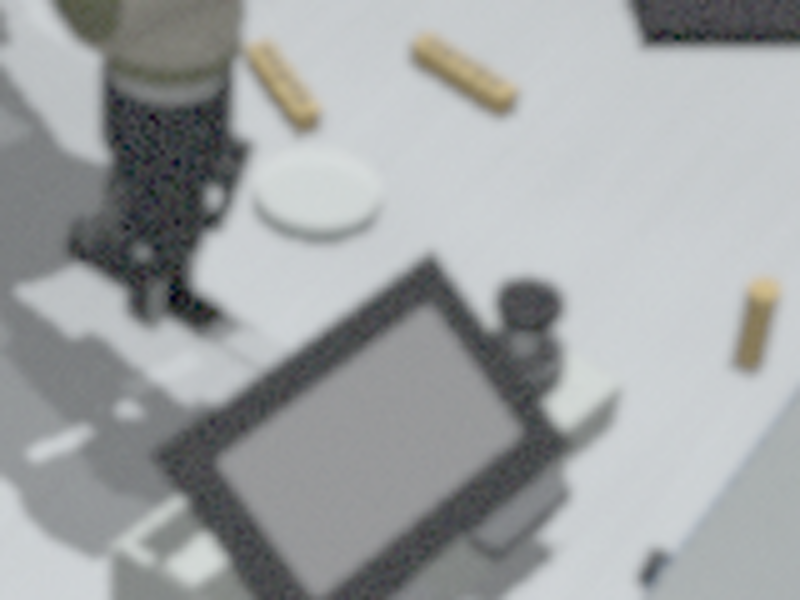

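```bash
python3 -m jog '[[-1,-0.01,-0.01,0,0],[-1,-0.02,-0.02,0,0],[-1,-0.029,-0.032,0,0],[-1,-0.036,-0.044,0,0],[-1,-0.041,-0.055,0,0],[-1,-0.044,-0.066,0,0],[-1,-0.046,-0.076,0,0],[-1,-0.046,-0.078,0,0],[-1,-0.046,-0.078,0,0]]'; python3 - <<'E'
from h import *
st()
im=snap('scene'); im=(255*(im/255.)**.45).astype(np.uint8)
crop(im,290,170,450,290,5,'g16.png')
E
```

```text
time_s: 15.0
position: [0.5586, -0.0647, 0.1305]
tool_rot: [[-0.001, -0.989, 0.15], [0.0, 0.15, 0.989], [-1.0, 0.001, 0.0]]
ft_force: [-0.2, -0.5, -2.7]
grip_width: 0.0202
t 15.0 pos [ 0.5586 -0.0647  0.1305] ang 81.36 F [-0.1748 -0.4832 -2.6707] grip 0.0202 q [ -18.7   27.5   80.4    0.    72.2 -100. ]
```

View pics/g16.png

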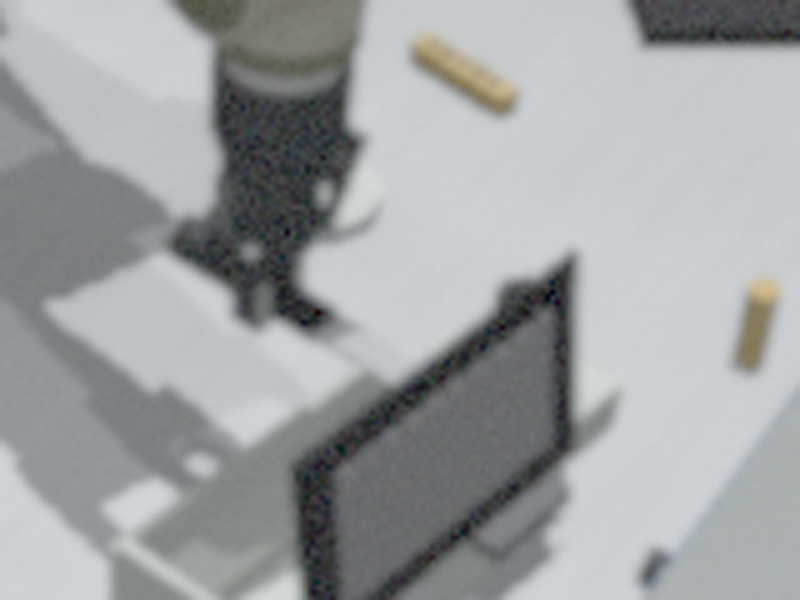

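```bash
python3 -m jog '[[-1,0,0.03,0,0],[-1,0,0.06,0,0],[-1,0,0.1,0,0],[-1,0,0.14,0,0],[-1,0,0.14,0,0]]'; python3 - <<'E'
from h import *
st(); d([.4564,-.3931,.0176+.07+.027],87.05)
E
```

```text
time_s: 15.55
position: [0.4155, -0.0421, 0.1308]
tool_rot: [[-0.004, -0.989, 0.15], [0.001, 0.15, 0.989], [-1.0, 0.004, 0.001]]
ft_force: [1.1, -0.2, -1.9]
grip_width: 0.02
t 15.55 pos [ 0.4155 -0.0421  0.1308] ang 81.36 F [ 1.0602 -0.2476 -1.8693] grip 0.02 q [ -22.1   14.4  102.1   -0.    63.7 -103.5]
shift [ 0.0425 -0.0933 -0.3409] yaw -0.0994
```

```bash
python3 -m jog '[[-1,0,-0.02,-0.05,-0.02],[-1,0,-0.03,-0.1,-0.05],[-1,0,-0.04,-0.15,-0.08],[-1,0,-0.06,-0.2,-0.099],[-1,0,-0.08,-0.25,-0.099],[-1,0,-0.093,-0.3,-0.099],[-1,0,-0.093,-0.341,-0.099],[-1,0.02,-0.093,-0.341,-0.099],[-1,0.0425,-0.093,-0.341,-0.099],[-1,0.0425,-0.093,-0.341,-0.099],[-1,0.0425,-0.093,-0.341,-0.099]]'; python3 - <<'E'
from h import *
st(); d([.4564,-.3931,.0176+.027],87.05)
im=snap('scene'); im=(255*(im/255.)**.45).astype(np.uint8)
crop(im,190,220,310,330,6,'g17.png')
im=snap('top'); im=(255*(im/255.)**.45).astype(np.uint8)
crop(im,390,190,490,290,6,'g17t.png')
E
```

```text
time_s: 16.65
position: [0.4613, -0.3948, 0.089]
tool_rot: [[0.0, -0.999, 0.052], [0.0, 0.052, 0.999], [-1.0, -0.0, 0.0]]
ft_force: [0.0, 0.7, -1.0]
grip_width: 0.0202
t 16.65 pos [ 0.4613 -0.3948  0.089 ] ang 87.04 F [ 0.0202  0.6594 -0.9745] grip 0.0202 q [ -51.7   34.    75.8    0.    70.2 -138.8]
shift [0.0714 0.005  0.0014] yaw -0.0001
```

View pics/g17.png

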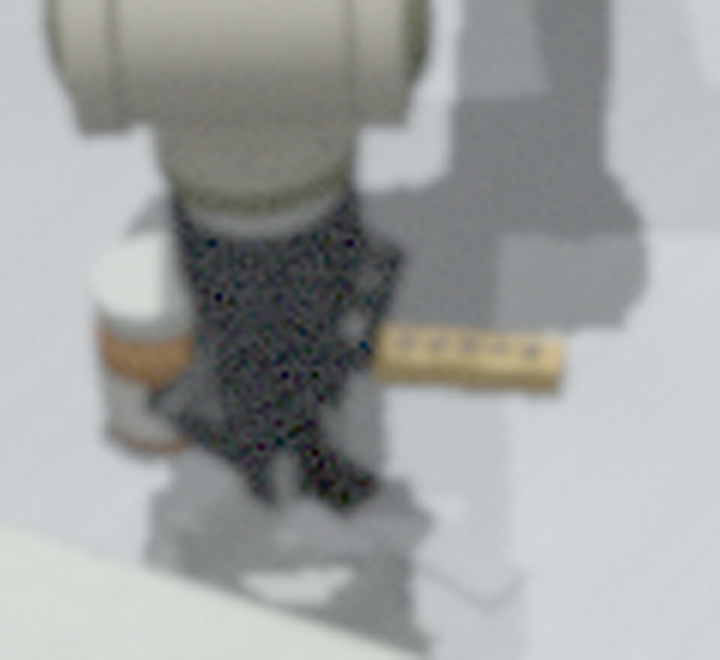

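View pics/g17t.png

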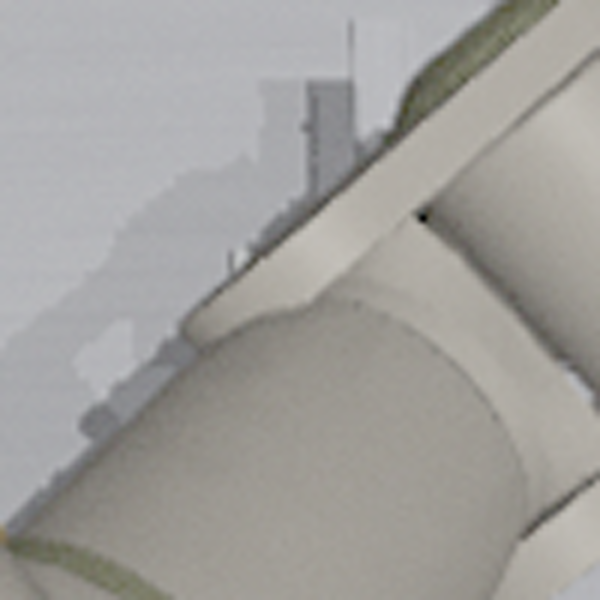

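```bash
python3 -m jog '[[-1,0.03,0.005,0.0014,0],[-1,0.055,0.005,0.0014,0],[-1,0.066,0.005,0.0014,0],[-1,0.0705,0.005,0.0014,0],[-1,0.0705,0.005,0.0014,0],[-1,0.0705,0.005,0.0014,0]]'; python3 - <<'E'
from h import *
st()
E
```

```text
time_s: 17.35
position: [0.4568, -0.3937, 0.0194]
tool_rot: [[0.001, -0.999, 0.052], [-0.002, 0.052, 0.999], [-1.0, -0.001, -0.002]]
ft_force: [1.7, 0.1, -1.2]
grip_width: 0.0202
t 17.35 pos [ 0.4568 -0.3937  0.0194] ang 87.04 F [ 1.683   0.1292 -1.244 ] grip 0.0202 q [ -52.    38.5   80.6   -0.    60.8 -139. ]
```

```bash
python3 -m jog '[[-1,0.0012,0,0,0],[-1,0.0012,0,0,0],[-0.3,0.0012,0,0,0],[0,0.0012,0,0,0],[0.2,0.0012,0,0,0],[0.2,0.0012,0,0,0],[0.2,-0.03,0,0,0],[0.2,-0.07,0,0,0],[0.2,-0.12,0,0,0],[0.2,-0.12,0,0,0]]'; python3 - <<'E'
from h import *
st(); 
for n,b in (('top',(323,229)),):
  im=snap('scene'); im=(255*(im/255.)**.45).astype(np.uint8)
  crop(im,190,220,310,330,6,'g18.png')
a=28.9
d([.4389,-.1911,.10],90+a)
E
```

```text
time_s: 18.35
position: [0.4581, -0.3953, 0.1449]
tool_rot: [[0.008, -0.999, 0.052], [-0.01, 0.051, 0.999], [-1.0, -0.008, -0.009]]
ft_force: [-0.1, -0.0, 0.1]
grip_width: 0.0512
t 18.35 pos [ 0.4581 -0.3953  0.1449] ang 87.04 F [-0.1076 -0.0271  0.0566] grip 0.0512 q [ -52.    30.3   72.5    0.    76.5 -139. ]
shift [0.0672 0.029  0.2023] yaw -0.556
```

View pics/g18.png

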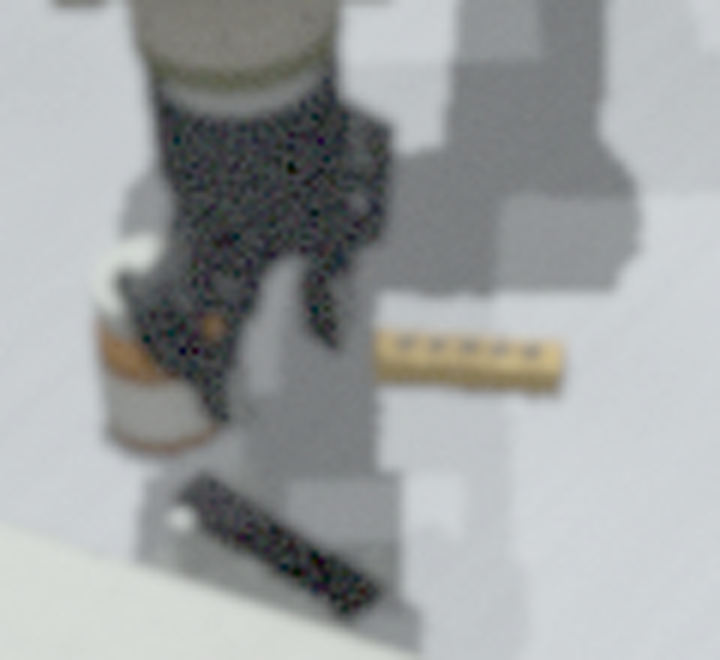

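```bash
python3 -m jog '[[0.2,0.0,0.01,0.05,0],[0.2,0.0,0.02,0.1,0],[0.2,0.02,0.029,0.15,0],[0.2,0.04,0.029,0.2,0],[0.2,0.067,0.029,0.203,-0.1],[0.2,0.067,0.029,0.203,-0.25],[0.2,0.067,0.029,0.203,-0.4],[0.2,0.067,0.029,0.203,-0.556],[0.2,0.067,0.029,0.203,-0.556],[0.2,0.067,0.029,0.203,-0.556],[0.2,0.067,0.029,0.203,-0.556]]'; python3 - <<'E'
from h import *
st(); 
d([.4389,-.1911,.016],90+28.9)
im=snap('scene'); im=(255*(im/255.)**.45).astype(np.uint8)
crop(im,230,210,350,310,6,'g19.png')
im=snap('top','t19.png')
E
```

```text
time_s: 19.5
position: [0.4376, -0.1889, 0.0708]
tool_rot: [[-0.0, -0.877, -0.48], [0.0, -0.48, 0.877], [-1.0, 0.0, 0.001]]
ft_force: [-0.3, -0.6, 0.1]
grip_width: 0.0512
t 19.5 pos [ 0.4376 -0.1889  0.0708] ang 118.71 F [-0.2705 -0.6387  0.1142] grip 0.0512 q [ -37.6   24.6   98.3    0.    57.1 -156.3]
shift [ 0.0818 -0.0001 -0.0026] yaw -0.0033
```

View pics/g19.png

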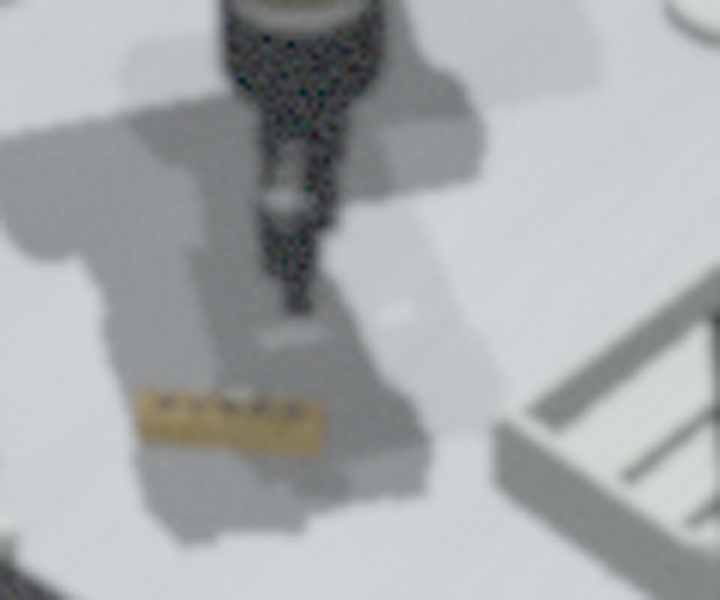

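View pics/t19.png

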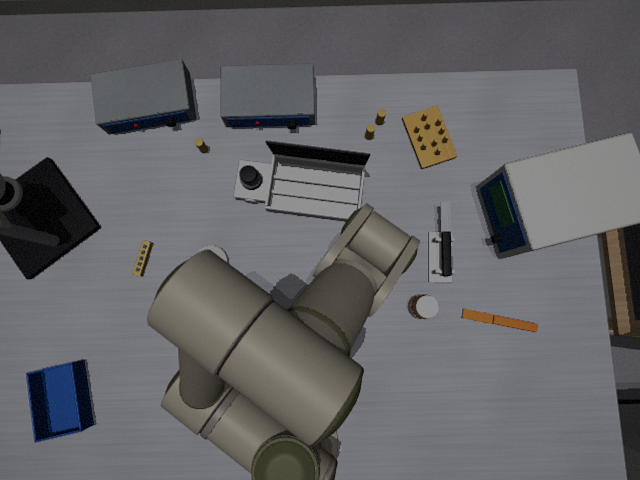

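```bash
python3 - <<'E'
from h import *
a=p2w('scene',230+165/6,210+402/6,.02);b=p2w('scene',230+293/6,210+410/6,.02);c=p2w('scene',230+230/6,210+407/6,.02)
print(a,b,c,np.degrees(np.arctan2(*(b-a)[1::-1])),np.linalg.norm(a-b))
# original check
a=p2w('scene',170+510/5,250+112/5,.02);b=p2w('scene',170+620/5,250+121/5,.02);print(a,b,(a+b)/2,np.degrees(np.arctan2(*(b-a)[1::-1])))
d(np.r_[c[:2],.1],100)
E
```

```text
[ 0.3943 -0.2458  0.02  ] [ 0.4468 -0.215   0.02  ] [ 0.4214 -0.2307  0.02  ] 30.425176213199336 0.06081236879687395
[ 0.4165 -0.2075  0.02  ] [ 0.472  -0.1769  0.02  ] [ 0.4442 -0.1922  0.02  ] 28.855876075928208
shift [-0.002   0.0344 -0.0287] yaw 0.3278
```

```bash
python3 -m jog '[[0.2,-0.05,0,0,0.1],[0.2,-0.08,0,0,0.2],[0.2,-0.08,0.02,0.05,0.3],[0.2,-0.08,0,0.1,0.4],[0.2,-0.08,-0.03,0.15,0.5],[0.2,-0.08,-0.06,0.2,0.6],[0.2,-0.08,-0.09,0.25,0.7],[0.2,-0.08,-0.12,0.3,0.75],[0.2,-0.08,-0.15,0.35,0.75],[0.2,-0.08,-0.18,0.4,0.75],[0.2,-0.08,-0.21,0.43,0.75],[0.2,-0.08,-0.24,0.45,0.75],[0.2,-0.08,-0.24,0.47,0.75],[0.2,-0.08,-0.24,0.48,0.75],[0.2,-0.08,-0.24,0.48,0.75]]'; python3 - <<'E'
from h import *
st(); 
d([.4557,.3692,.10],75.5)
im=snap('top','t20.png')
E
```

```text
time_s: 21.1
position: [0.415, 0.3484, 0.1506]
tool_rot: [[-0.001, -0.97, 0.241], [-0.0, 0.241, 0.97], [-1.0, 0.001, -0.001]]
ft_force: [-0.2, -1.0, -0.1]
grip_width: 0.0513
t 21.1 pos [0.415  0.3484 0.1506] ang 76.03 F [-0.2389 -1.035  -0.0532] grip 0.0513 q [ 27.5  24.4  82.    0.   73.6 -48.5]
shift [ 0.0776 -0.0345  0.0301] yaw 0.0093
```

View pics/t20.png

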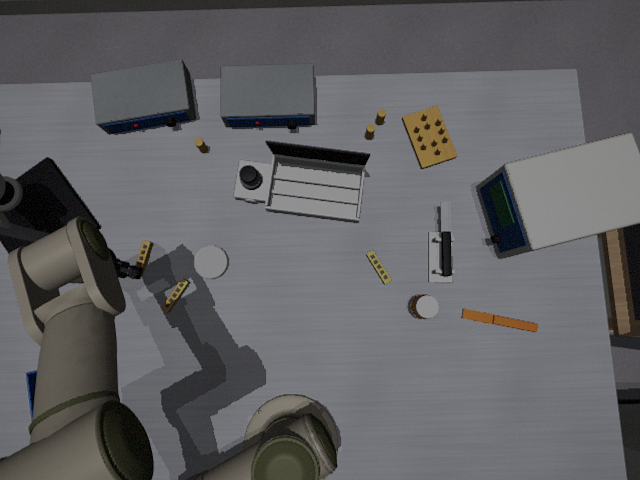

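```bash
python3 - <<'E'
from h import *
im=cv2.imread('pics/t20.png')[:,:,::-1]; im=(255*(im/255.)**.6).astype(np.uint8)
crop(im,350,240,410,290,8,'b3.png');crop(im,120,230,210,320,7,'bAB.png')
E
```

```text
(no output)
```

View pics/b3.png

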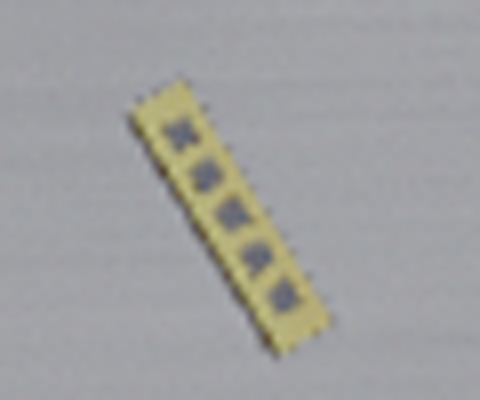

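View pics/bAB.png

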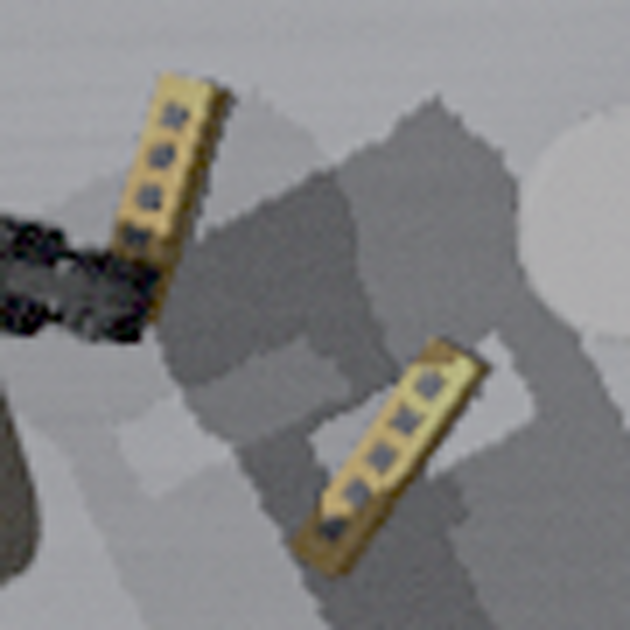

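```bash
python3 - <<'E'
from h import *
h=np.array([p2w('top',350+u/8,240+v/8,.02)[:2] for u,v in [(185,82),(133,115),(280,355),(332,322)]]);a=(h[0]+h[1]-h[2]-h[3]);print('bar3',h.mean(0),np.degrees(np.arctan2(a[1],a[0])),np.linalg.norm(a)/2)
print('A',p2w('top',141.6,258.1,.02),'B',p2w('top',174.4,295.2,.02),'b3',p2w('top',350+232/8,240+215/8,.02))
d([.4565,.3692,.016],75.5)
E
```

```text
bar3 [ 0.4156 -0.2297] 29.0591842526825 0.08777946993851478
A [0.4548 0.3697 0.02  ] B [0.3594 0.2844 0.02  ] b3 [ 0.4165 -0.2297  0.02  ]
shift [ 0.1618 -0.0345  0.0316] yaw 0.0079
```

```bash
python3 -m jog '[[0.2,0.03,-0.0333,0.031,0.008],[0.2,0.07,-0.0333,0.031,0.008],[0.2,0.11,-0.0333,0.031,0.008],[0.2,0.145,-0.0333,0.031,0.008],[0.2,0.1615,-0.0333,0.031,0.008],[0.2,0.1615,-0.0333,0.031,0.008],[0.2,0.1615,-0.0333,0.031,0.008],[-1,0.1615,-0.0333,0.031,0.008],[-1,0.1615,-0.0333,0.031,0.008],[-1,0.1615,-0.0333,0.031,0.008],[-1,0.1615,-0.0333,0.031,0.008],[-1,0.1615,-0.0333,0.031,0.008]]' 100; python3 - <<'E'
from h import *
st()
E
```

```text
time_s: 22.35
position: [0.4566, 0.3694, -0.0087]
tool_rot: [[0.003, -0.968, 0.251], [0.001, 0.251, 0.968], [-1.0, -0.002, 0.002]]
ft_force: [-0.4, -2.1, 7.4]
grip_width: 0.0172
t 22.35 pos [ 0.4566  0.3694 -0.0087] ang 75.46 F [-0.4305 -2.1237  7.3918] grip 0.0172 q [ 27.4  39.6  84.6  -0.   55.7 -48. ]
```

```bash
python3 -m jog '[[-1,-0.02,0,0,0],[-1,-0.06,0,0,0],[-1,-0.1,0,0,0],[-1,-0.12,0,0,0],[-1,-0.12,0,0,0],[-1,-0.12,0,0,0]]'; python3 - <<'E'
from h import *
st(); d(box(-.015,.06,.1583),81.35)
im=snap('top'); im=(255*(im/255.)**.45).astype(np.uint8)
crop(im,225,125,385,225,5,'g21t.png')
im=snap('scene','s21.png'); im=(255*(im/255.)**.45).astype(np.uint8)
crop(im,300,170,440,320,5,'g21.png')
E
```

```text
time_s: 22.95
position: [0.4553, 0.3689, 0.1089]
tool_rot: [[-0.001, -0.968, 0.251], [-0.0, 0.251, 0.968], [-1.0, 0.001, -0.001]]
ft_force: [-0.8, -0.1, -2.8]
grip_width: 0.0173
t 22.95 pos [0.4553 0.3689 0.1089] ang 75.46 F [-0.7827 -0.111  -2.8362] grip 0.0173 q [ 27.5  30.9  78.   -0.   71.1 -48. ]
shift [-0.0223 -0.2504 -0.3306] yaw -0.1028
```

View pics/g21t.png

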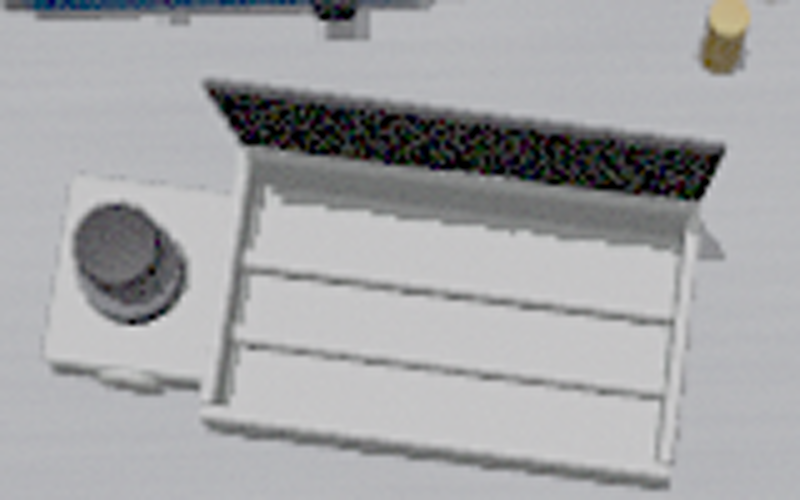

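View pics/g21.png

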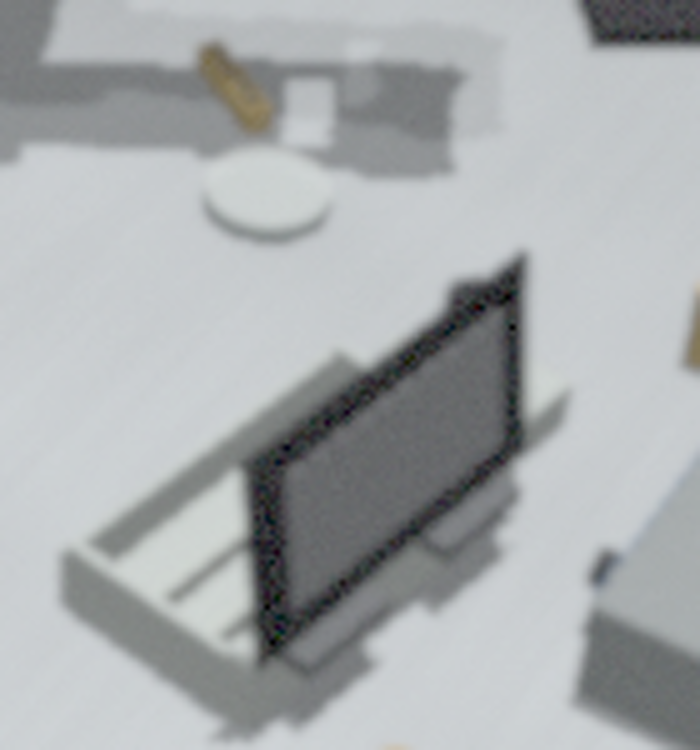

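View pics/s21.png

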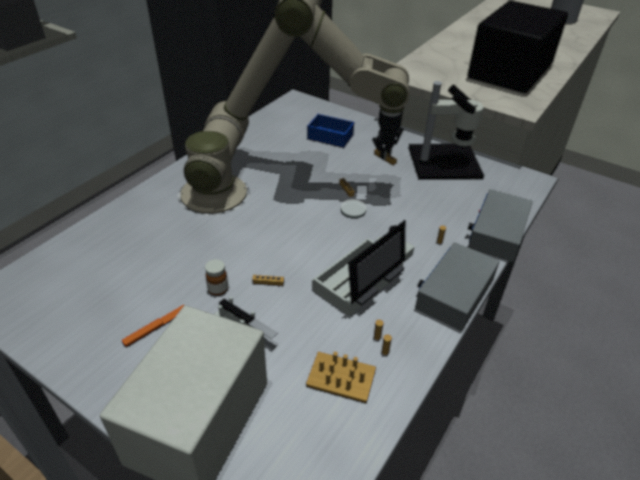

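```bash
python3 - <<'E'
from h import *
x,r=tri((266,141),(404.4,221)); print(x,r,inbox(x))
for t in (1.3,1.4,1.5):
    for s in (1,-1):
        ct=np.array([.07-.14*np.cos(t)+.006*np.sin(t),.05+.14*np.sin(t)+.006*np.cos(t)])
        print(t,s,w2p('top',box(ct[0],.119*s,ct[1])),w2p('top',box(.07-.14*np.cos(t),.119*s,.05+.14*np.sin(t))))
E
```

```text
[0.6944 0.033  0.1834] [[ 0.3   0.38]
 [ 0.38 -0.11]] [0.0568 0.1183]
1.3 1 (np.float64(264.69255431792106), np.float64(148.63265205547367)) (np.float64(264.4119382910552), np.float64(151.31309629320526))
1.3 -1 (np.float64(369.83793102496315), np.float64(161.11608339942356)) (np.float64(369.4868658745004), np.float64(163.80353971539574))
1.4 1 (np.float64(265.4330258048032), np.float64(142.43597473278246)) (np.float64(265.1131126269438), np.float64(145.08748101950596))
1.4 -1 (np.float64(370.6120778232451), np.float64(154.8877623475435)) (np.float64(370.2820807033734), np.float64(157.5533259320154))
1.5 1 (np.float64(266.2559912837013), np.float64(136.3837836488487)) (np.float64(265.9012806620645), np.float64(138.96927084667163))
1.5 -1 (np.float64(371.32743805824407), np.float64(148.78799309086875)) (np.float64(371.02312085088886), np.float64(151.3943215839364))
```

```bash
python3 -m jog '[[-1,-0.022,-0.03,-0.04,-0.03],[-1,-0.022,-0.06,-0.08,-0.06],[-1,-0.022,-0.1,-0.12,-0.1],[-1,-0.022,-0.13,-0.16,-0.103],[-1,-0.022,-0.16,-0.2,-0.103],[-1,-0.022,-0.19,-0.24,-0.103],[-1,-0.022,-0.21,-0.28,-0.103],[-1,-0.022,-0.23,-0.31,-0.103],[-1,-0.022,-0.25,-0.33,-0.103],[-1,-0.022,-0.25,-0.33,-0.103],[-1,-0.022,-0.25,-0.33,-0.103],[-1,-0.022,-0.25,-0.33,-0.103]]'; python3 - <<'E'
from h import *
st(); d(box(-.015,.06,.0153+.027),81.35)
im=snap('top'); im=(255*(im/255.)**.45).astype(np.uint8)
crop(im,225,125,385,225,5,'g22t.png')
im=snap('scene'); im=(255*(im/255.)**.45).astype(np.uint8)
crop(im,300,130,460,280,5,'g22.png')
E
```

```text
time_s: 24.25
position: [0.6143, -0.0119, 0.1307]
tool_rot: [[-0.002, -0.989, 0.149], [0.001, 0.149, 0.989], [-1.0, 0.002, 0.0]]
ft_force: [-0.4, 0.3, -1.8]
grip_width: 0.0173
t 24.25 pos [ 0.6143 -0.0119  0.1307] ang 81.41 F [-0.381   0.2835 -1.7872] grip 0.0173 q [-12.1  32.3  71.3   0.   76.5 -93.6]
shift [ 0.1154 -0.001  -0.002 ] yaw 0.0011
```

View pics/g22.png

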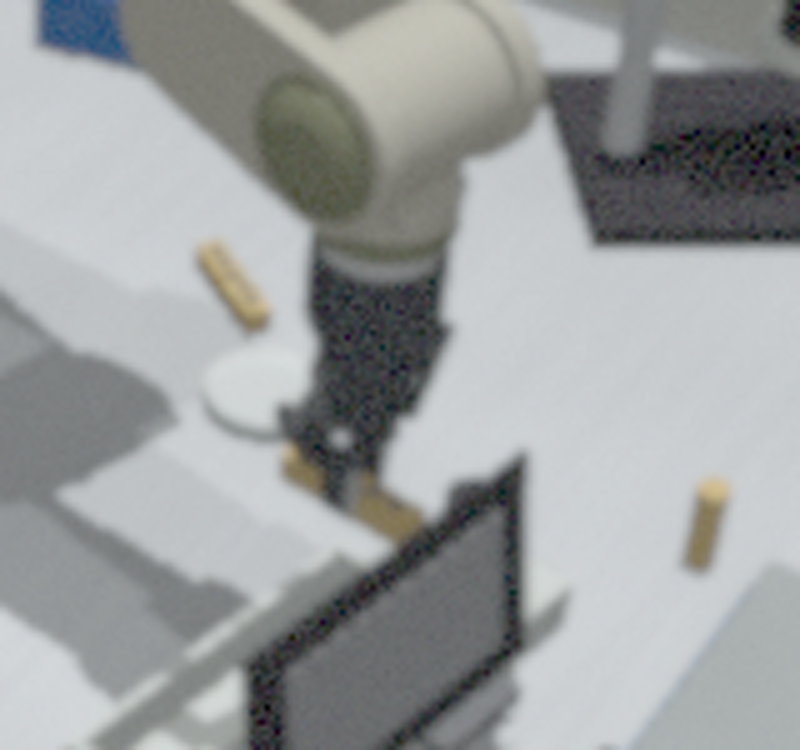

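```bash
python3 -m jog '[[-1,0.03,-0.001,-0.002,0],[-1,0.06,-0.001,-0.002,0],[-1,0.09,-0.001,-0.002,0],[-1,0.108,-0.001,-0.002,0],[-1,0.1154,-0.001,-0.002,0],[-1,0.1154,-0.001,-0.002,0],[-1,0.1154,-0.001,-0.002,0]]'; python3 - <<'E'
from h import *
st()
im=snap('scene'); im=(255*(im/255.)**.45).astype(np.uint8)
crop(im,300,130,460,280,5,'g23.png')
E
```

```text
time_s: 25.05
position: [0.6162, -0.0148, 0.0171]
tool_rot: [[0.002, -0.989, 0.15], [-0.0, 0.15, 0.989], [-1.0, -0.002, -0.0]]
ft_force: [-0.8, -0.1, -2.9]
grip_width: 0.0175
t 25.05 pos [ 0.6162 -0.0148  0.0171] ang 81.39 F [-0.7883 -0.0595 -2.8685] grip 0.0175 q [-12.4  39.7  78.3  -0.   61.9 -93.8]
```

View pics/g23.png

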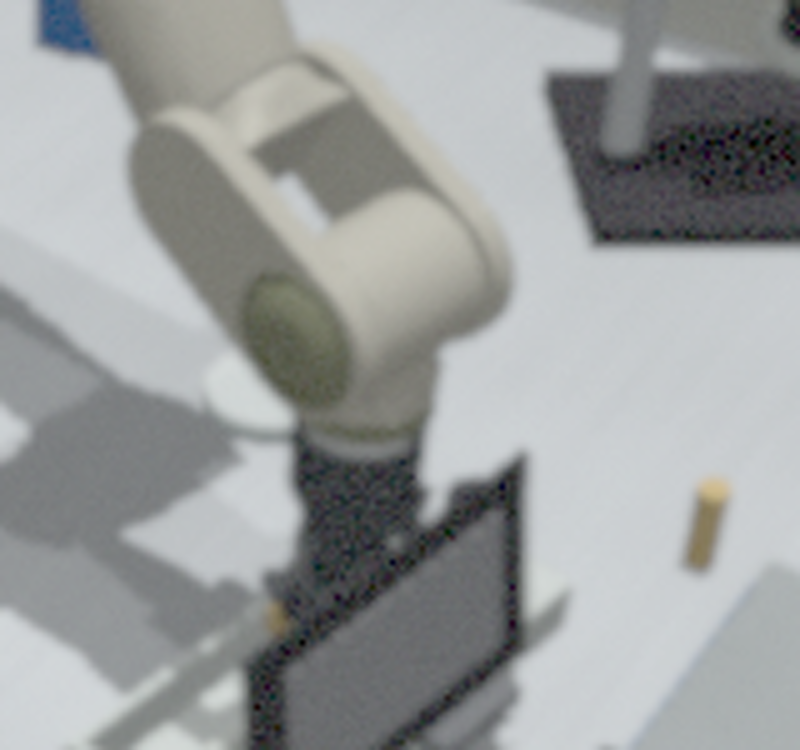

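Clear of the cover. Lower the last 3 mm to contact.

```bash
python3 -m jog '[[-1,0.0015,0,0,0],[-1,0.003,0,0,0],[-1,0.003,0,0,0]]'
```

```text
time_s: 25.4
position: [0.616, -0.0151, 0.0143]
tool_rot: [[0.001, -0.989, 0.15], [-0.0, 0.15, 0.989], [-1.0, -0.001, -0.0]]
ft_force: [-1.4, -0.0, 3.8]
grip_width: 0.0171
```

```bash
python3 -m jog '[[-0.4,0,0,0,0],[-0.1,0,0,0,0],[0,0,0,0,0],[0,0,0,0,0],[0,-0.03,0,0,0],[0,-0.07,0,0,0],[0,-0.11,0,0,0],[0.2,-0.14,0.03,0.05,0],[0.2,-0.14,0.08,0.1,0],[0.2,-0.14,0.13,0.15,0],[0.2,-0.14,0.17,0.18,0],[0.2,-0.14,0.17,0.18,0]]'; python3 - <<'E'
from h import *
st(); d([.36,.283,.1],90-33.2)
im=snap('top'); im=(255*(im/255.)**.45).astype(np.uint8)
crop(im,225,125,385,225,5,'g24t.png')
crop(im,140,220,240,320,7,'g24b.png')
E
```

```text
time_s: 26.6
position: [0.4763, 0.186, 0.1533]
tool_rot: [[0.0, -0.989, 0.15], [0.0, 0.15, 0.989], [-1.0, -0.0, 0.0]]
ft_force: [0.1, 0.7, 0.3]
grip_width: 0.0511
t 26.6 pos [0.4763 0.186  0.1533] ang 81.34 F [0.1256 0.7185 0.2812] grip 0.0511 q [  8.   21.4  86.6   0.   72.  -73.3]
shift [0.0803 0.1296 0.0784] yaw 0.4284
```

View pics/g24t.png

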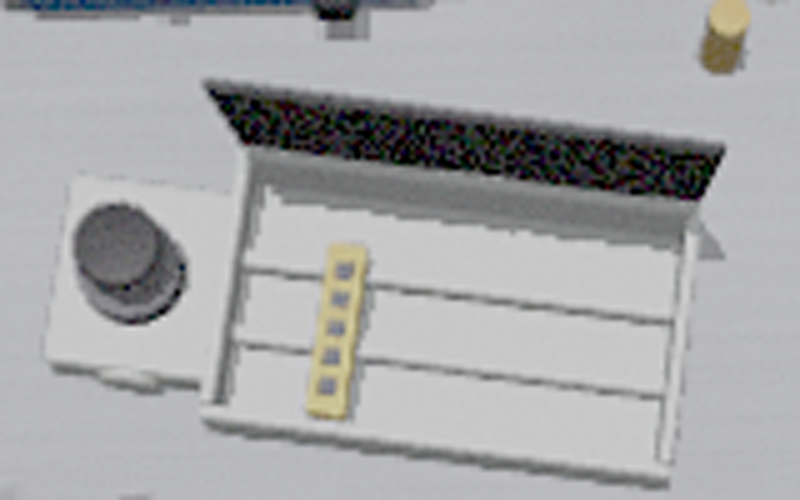

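View pics/g24b.png

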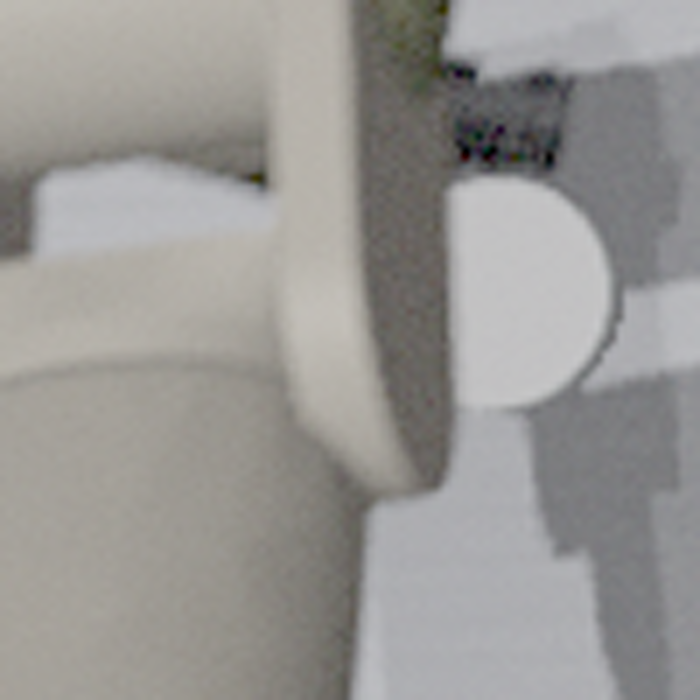

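```bash
python3 -m jog '[[0.2,0,0.04,0.03,0.1],[0.2,0,0.08,0.05,0.2],[0.2,0.02,0.12,0.078,0.3],[0.2,0.04,0.1296,0.0784,0.4],[0.2,0.06,0.1296,0.0784,0.428],[0.2,0.08,0.1296,0.0784,0.428],[0.2,0.08,0.1296,0.0784,0.428],[0.2,0.08,0.1296,0.0784,0.428]]'; python3 - <<'E'
from h import *
st(); d([.36,.283,.016],90-33.2)
im=snap('scene'); im=(255*(im/255.)**.45).astype(np.uint8)
crop(im,300,130,400,230,7,'g25.png')
im=snap('top'); im=(255*(im/255.)**.45).astype(np.uint8)
crop(im,130,230,230,330,7,'g25t.png')
E
```

```text
time_s: 27.45
position: [0.3616, 0.2817, 0.0736]
tool_rot: [[0.0, -0.837, 0.547], [0.0, 0.547, 0.837], [-1.0, -0.0, 0.0]]
ft_force: [-0.8, 0.4, 0.5]
grip_width: 0.0513
t 27.45 pos [0.3616 0.2817 0.0736] ang 56.84 F [-0.835   0.4434  0.4556] grip 0.0513 q [ 23.1  22.9 100.9   0.   56.2 -33.8]
shift [0.0846 0.0021 0.0002] yaw 0.0006
```

View pics/g25.png

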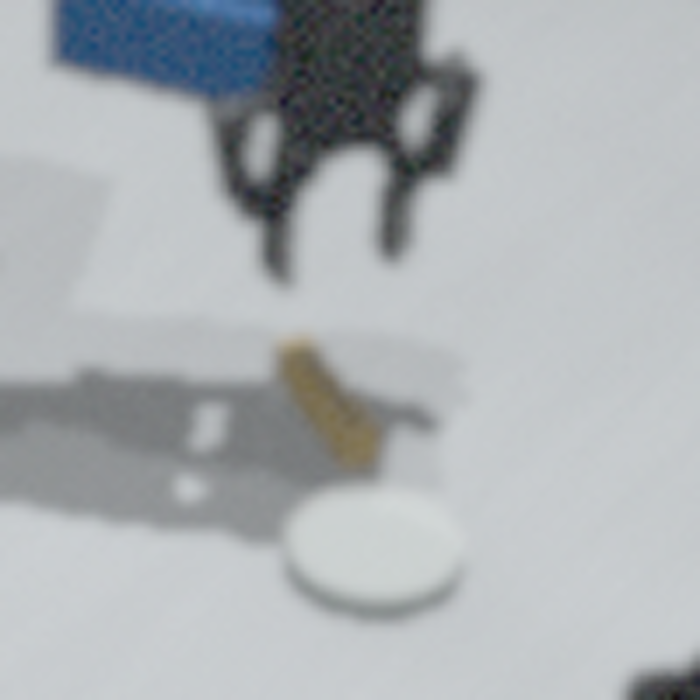

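View pics/g25t.png

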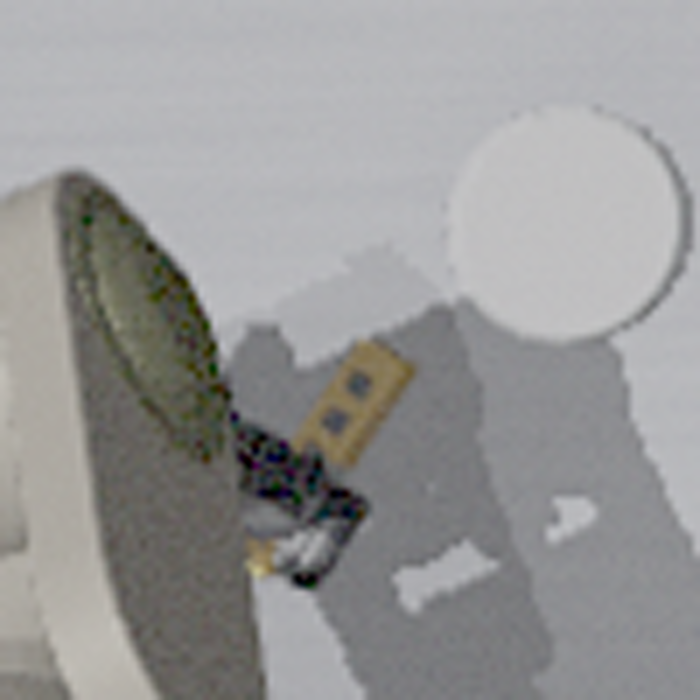

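```bash
python3 -m jog '[[0.2,0.03,0.002,0,0],[0.2,0.06,0.002,0,0],[0.2,0.0838,0.002,0,0],[0.2,0.0838,0.002,0,0],[0.2,0.0838,0.002,0,0],[-1,0.0838,0.002,0,0],[-1,0.0838,0.002,0,0],[-1,0.0838,0.002,0,0],[-1,0.0838,0.002,0,0],[-1,0.0838,0.002,0,0]]' 100; python3 - <<'E'
from h import *
st()
E
```

```text
time_s: 28.55
position: [0.3605, 0.2831, -0.0091]
tool_rot: [[0.003, -0.837, 0.547], [0.001, 0.547, 0.837], [-1.0, -0.002, 0.003]]
ft_force: [-0.5, -0.5, 12.6]
grip_width: 0.0177
t 28.55 pos [ 0.3605  0.2831 -0.0091] ang 56.83 F [-0.5303 -0.4697 12.6234] grip 0.0177 q [ 23.3  31.3 105.8   0.   42.7 -33.5]
```

```bash
python3 -m jog '[[-1,-0.02,0,0,0],[-1,-0.06,0,0,0],[-1,-0.1,0,0,0],[-1,-0.14,0,0,0],[-1,-0.15,0,0,0],[-1,-0.15,0,0,0]]'; python3 - <<'E'
from h import *
st(); d(box(-.015,.0,.170),81.35)
im=snap('scene'); im=(255*(im/255.)**.45).astype(np.uint8)
crop(im,300,100,420,230,6,'g26.png')
E
```

```text
time_s: 29.15
position: [0.36, 0.2829, 0.1406]
tool_rot: [[0.003, -0.837, 0.547], [0.001, 0.547, 0.837], [-1.0, -0.002, 0.003]]
ft_force: [-0.6, 0.4, -2.9]
grip_width: 0.0174
t 29.15 pos [0.36   0.2829 0.1406] ang 56.84 F [-0.5705  0.4104 -2.8564] grip 0.0174 q [ 23.3  17.2  95.8  -0.   66.8 -33.5]
shift [-0.0021 -0.4005 -0.1638] yaw -0.4277
```

View pics/g26.png

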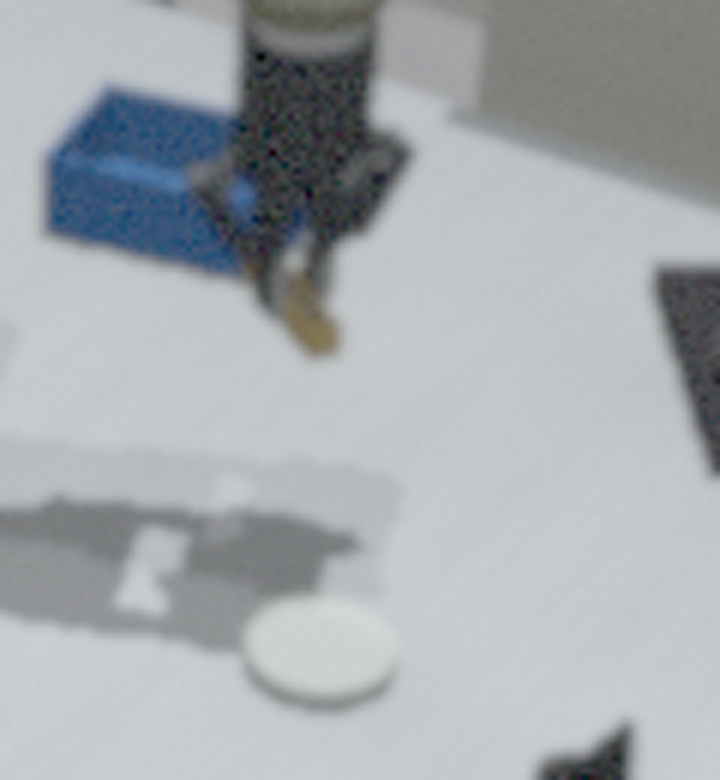

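```bash
python3 -m jog '[[-1,-0.002,-0.04,-0.02,-0.05],[-1,-0.002,-0.08,-0.04,-0.1],[-1,-0.002,-0.12,-0.06,-0.15],[-1,-0.002,-0.16,-0.08,-0.2],[-1,-0.002,-0.2,-0.1,-0.25],[-1,-0.002,-0.24,-0.12,-0.3],[-1,-0.002,-0.28,-0.14,-0.35],[-1,-0.002,-0.32,-0.155,-0.4],[-1,-0.002,-0.36,-0.164,-0.428],[-1,-0.002,-0.39,-0.164,-0.428],[-1,-0.002,-0.4,-0.164,-0.428],[-1,-0.002,-0.4,-0.164,-0.428],[-1,-0.002,-0.4,-0.164,-0.428],[-1,-0.002,-0.4,-0.164,-0.428]]'; python3 - <<'E'
from h import *
st(); d(box(-.015,.0,.0155+.027),81.35)
im=snap('scene'); im=(255*(im/255.)**.45).astype(np.uint8)
crop(im,300,130,460,280,5,'g27.png')
E
```

```text
time_s: 30.6
position: [0.6038, -0.0723, 0.141]
tool_rot: [[-0.001, -0.989, 0.149], [0.0, 0.149, 0.989], [-1.0, 0.001, 0.0]]
ft_force: [0.4, 0.3, -2.9]
grip_width: 0.0173
t 30.6 pos [ 0.6038 -0.0723  0.141 ] ang 81.42 F [ 0.4491  0.3147 -2.9378] grip 0.0173 q [-18.   31.1  71.6   0.   77.3 -99.4]
shift [ 0.1255 -0.0021 -0.0007] yaw 0.0012
```

View pics/g27.png

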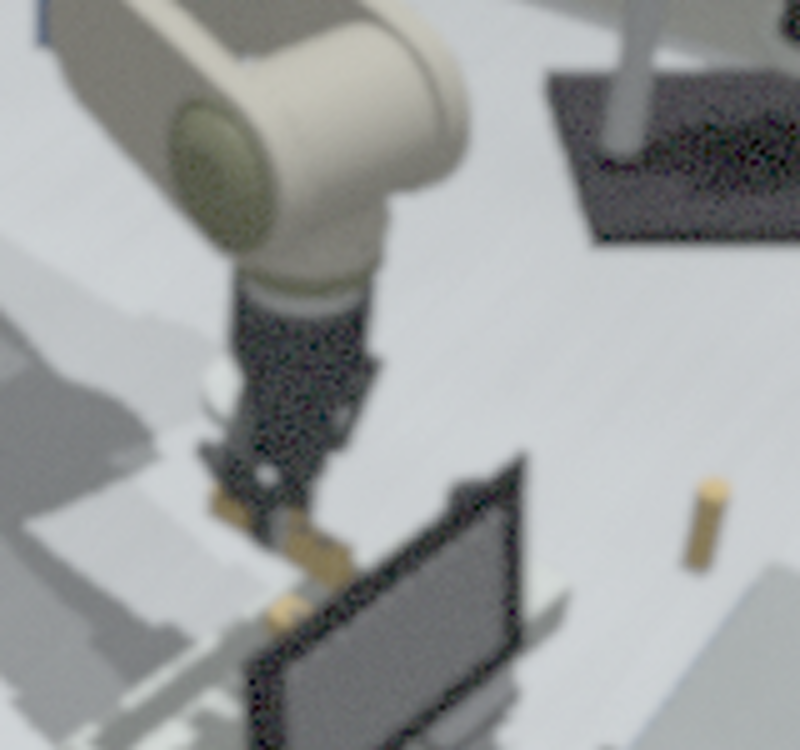

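```bash
python3 -m jog '[[-1,0.03,-0.002,-0.001,0],[-1,0.06,-0.002,-0.001,0],[-1,0.09,-0.002,-0.001,0],[-1,0.115,-0.002,-0.001,0],[-1,0.1245,-0.002,-0.001,0],[-1,0.1265,-0.002,-0.001,0],[-1,0.1275,-0.002,-0.001,0],[-1,0.1275,-0.002,-0.001,0]]'
```

```text
time_s: 31.45
position: [0.6073, -0.0747, 0.0151]
tool_rot: [[0.002, -0.989, 0.15], [-0.001, 0.15, 0.989], [-1.0, -0.002, -0.0]]
ft_force: [-0.7, 0.0, -3.4]
grip_width: 0.0177
```

```bash
python3 -m jog '[[-1,0.0015,0,0,0],[-1,0.0015,0,0,0]]'; python3 -m jog '[[-0.4,0,0,0,0],[-0.1,0,0,0,0],[0,0,0,0,0],[0,0,0,0,0],[0,-0.03,0,0,0],[0,-0.07,0,0,0],[0,-0.11,0,0,0],[0.2,-0.15,0.03,0,0],[0.2,-0.15,0.08,-0.05,0],[0.2,-0.15,0.13,-0.1,0],[0.2,-0.15,0.17,-0.12,0],[0.2,-0.15,0.17,-0.12,0]]'; python3 - <<'E'
from h import *
st(); d([.4158,-.2297,.1],90+29.05)
im=snap('top'); im=(255*(im/255.)**.45).astype(np.uint8)
crop(im,225,125,385,225,5,'g28t.png')
crop(im,320,220,420,300,7,'g28b.png')
E
```

```text
time_s: 31.65
position: [0.6073, -0.0748, 0.0139]
tool_rot: [[0.002, -0.989, 0.15], [-0.001, 0.15, 0.989], [-1.0, -0.002, -0.0]]
ft_force: [-1.0, 0.9, 4.6]
grip_width: 0.0173
time_s: 32.85
position: [0.4182, -0.1683, 0.1625]
tool_rot: [[-0.0, -0.989, 0.151], [-0.0, 0.151, 0.989], [-1.0, 0.0, -0.0]]
ft_force: [0.9, -0.1, 0.8]
grip_width: 0.0512
t 32.85 pos [ 0.4182 -0.1683  0.1625] ang 81.32 F [ 0.8731 -0.1016  0.7531] grip 0.0512 q [ -37.    15.1   94.6   -0.    70.3 -118.3]
shift [ 0.0895 -0.0069 -0.061 ] yaw -0.6586
```

View pics/g28t.png

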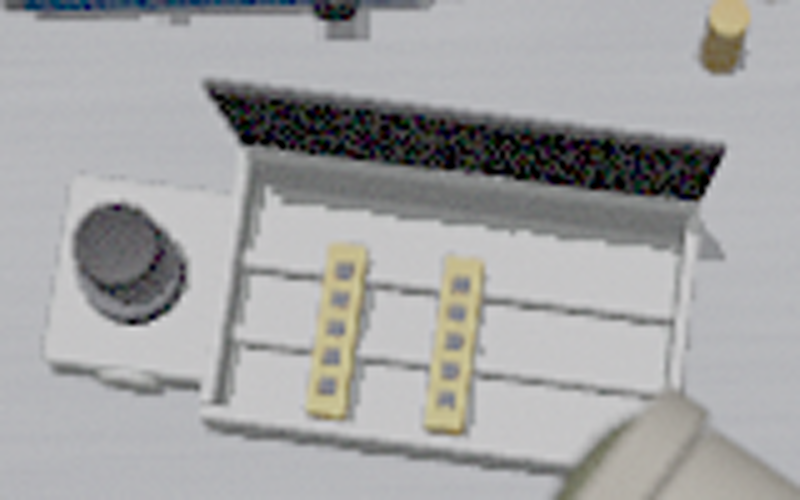

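View pics/g28b.png

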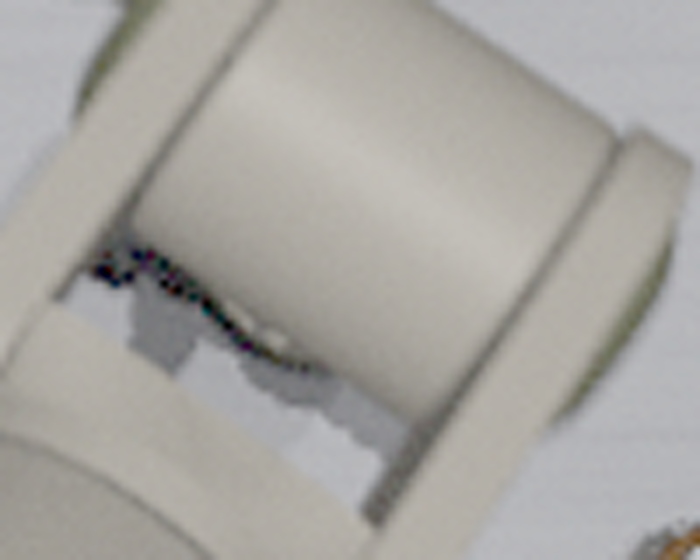

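```bash
python3 -m jog '[[0.2,0,-0.007,-0.061,0.15],[0.2,0,-0.007,-0.061,0.3],[0.2,0,-0.007,-0.061,0.45],[0.2,0,-0.007,-0.061,0.6],[0.2,0,-0.007,-0.061,0.75],[0.2,0,-0.007,-0.061,0.9],[0.2,0,-0.007,-0.061,1.05],[0.2,0,-0.007,-0.061,1.2],[0.2,0,-0.007,-0.061,1.35],[0.2,0,-0.007,-0.061,1.5],[0.2,0,-0.007,-0.061,1.65],[0.2,0,-0.007,-0.061,1.8],[0.2,0,-0.007,-0.061,1.95],[0.2,0,-0.007,-0.061,2.1],[0.2,0.03,-0.007,-0.061,2.25],[0.2,0.06,-0.007,-0.061,2.4],[0.2,0.08,-0.007,-0.061,2.483],[0.2,0.08,-0.007,-0.061,2.483],[0.2,0.08,-0.007,-0.061,2.483]]'; python3 - <<'E'
from h import *
st(); d([.4158,-.2297,.0165],90+29.05)
im=snap('scene'); im=(255*(im/255.)**.45).astype(np.uint8)
crop(im,210,190,330,310,6,'g29.png')
im=snap('top'); im=(255*(im/255.)**.45).astype(np.uint8)
crop(im,320,220,420,300,7,'g29t.png')
E
```

```text
time_s: 34.8
position: [0.4186, -0.2293, 0.0829]
tool_rot: [[0.0, 0.873, 0.488], [-0.0, 0.488, -0.873], [-1.0, 0.0, 0.0]]
ft_force: [-0.6, 0.2, 0.2]
grip_width: 0.0515
t 34.8 pos [ 0.4186 -0.2293  0.0829] ang -60.77 F [-0.6013  0.2085  0.2432] grip 0.0515 q [-43.   23.6  97.4  -0.   59.   17.8]
shift [ 0.0934 -0.0027 -0.001 ] yaw 0.0032
```

View pics/g29.png

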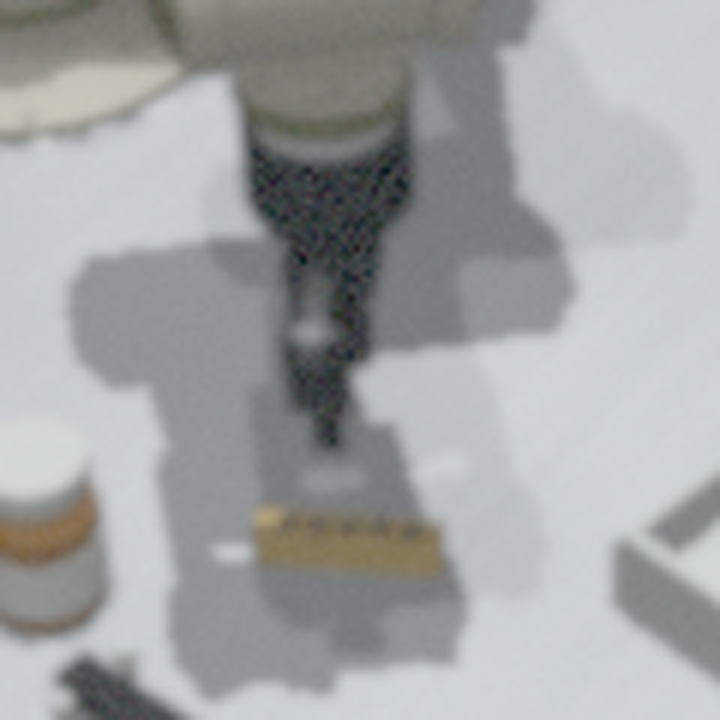

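```bash
python3 -m jog '[[0.2,0.03,-0.003,-0.001,0.003],[0.2,0.06,-0.003,-0.001,0.003],[0.2,0.0925,-0.003,-0.001,0.003],[0.2,0.0925,-0.003,-0.001,0.003],[0.2,0.0925,-0.003,-0.001,0.003],[-1,0.0925,-0.003,-0.001,0.003],[-1,0.0925,-0.003,-0.001,0.003],[-1,0.0925,-0.003,-0.001,0.003],[-1,0.0925,-0.003,-0.001,0.003],[-1,0.0925,-0.003,-0.001,0.003]]' 100
```

```text
time_s: 35.9
position: [0.4159, -0.2302, -0.0083]
tool_rot: [[0.002, 0.875, 0.484], [-0.002, 0.484, -0.875], [-1.0, 0.001, 0.003]]
ft_force: [-1.4, 0.7, 11.9]
grip_width: 0.0172
```

```bash
python3 -m jog '[[-1,-0.02,0,0,0],[-1,-0.06,0,0,0],[-1,-0.1,0,0,0],[-1,-0.14,0,0,0],[-1,-0.15,0,0,0],[-1,-0.15,0,0,0]]'; python3 - <<'E'
from h import *
st(); d(box(-.015,-.06,.170),81.35)
E
```

```text
time_s: 36.5
position: [0.4155, -0.2298, 0.1412]
tool_rot: [[0.002, 0.875, 0.484], [-0.002, 0.484, -0.875], [-1.0, 0.001, 0.003]]
ft_force: [0.2, -0.7, -3.9]
grip_width: 0.0173
t 36.5 pos [ 0.4155 -0.2298  0.1412] ang -61.07 F [ 0.2391 -0.7025 -3.876 ] grip 0.0173 q [-43.3  18.7  93.3  -0.   67.8  17.8]
shift [-0.0016  0.2056  0.0025] yaw 0.6559
```

```bash
python3 -m jog '[[-1,-0.002,0.03,0,0.1],[-1,-0.002,0.06,0,0.2],[-1,-0.002,0.09,0,0.3],[-1,-0.002,0.12,0,0.4],[-1,-0.002,0.15,0.002,0.5],[-1,-0.002,0.18,0.002,0.6],[-1,-0.002,0.2,0.002,0.656],[-1,-0.002,0.2056,0.0025,0.656],[-1,-0.002,0.2056,0.0025,0.656],[-1,-0.002,0.2056,0.0025,0.656],[-1,-0.002,0.2056,0.0025,0.656]]'; python3 - <<'E'
from h import *
st(); d(box(-.015,-.06,.0155+.027),81.35)
im=snap('scene'); im=(255*(im/255.)**.45).astype(np.uint8)
crop(im,280,130,440,280,5,'g30.png')
E
```

```text
time_s: 37.6
position: [0.5955, -0.133, 0.1416]
tool_rot: [[-0.001, 0.989, -0.151], [0.0, -0.151, -0.989], [-1.0, -0.001, -0.0]]
ft_force: [0.9, -0.7, -1.8]
grip_width: 0.0173
t 37.6 pos [ 0.5955 -0.133   0.1416] ang -98.68 F [ 0.8653 -0.7009 -1.7502] grip 0.0173 q [-23.7  31.3  71.3  -0.   77.5  75. ]
shift [ 0.1261  0.0012 -0.0006] yaw -0.0005
```

View pics/g30.png

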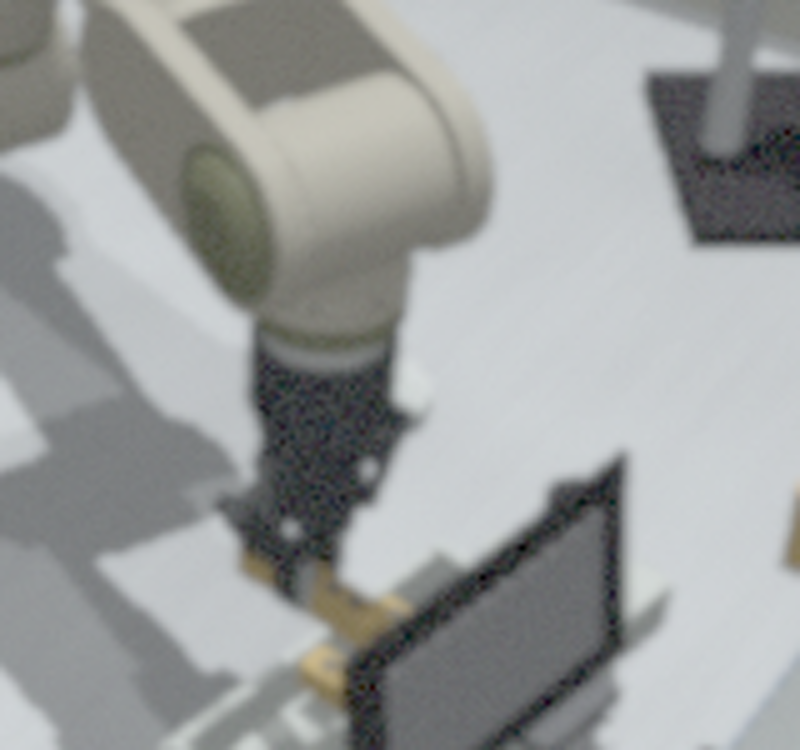

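```bash
python3 -m jog '[[-1,0.03,0.001,-0.001,0],[-1,0.06,0.001,-0.001,0],[-1,0.09,0.001,-0.001,0],[-1,0.115,0.001,-0.001,0],[-1,0.1245,0.001,-0.001,0],[-1,0.1265,0.001,-0.001,0],[-1,0.1275,0.001,-0.001,0],[-1,0.1275,0.001,-0.001,0]]'
```

```text
time_s: 38.45
position: [0.598, -0.1319, 0.0155]
tool_rot: [[0.002, 0.989, -0.151], [-0.001, -0.151, -0.989], [-1.0, 0.002, 0.001]]
ft_force: [-0.4, 0.4, -2.7]
grip_width: 0.0174
```

```bash
python3 -m jog '[[-1,0.0012,0,0,0],[-1,0.0012,0,0,0]]'; python3 -m jog '[[-0.4,0,0,0,0],[-0.1,0,0,0,0],[0,0,0,0,0],[0,0,0,0,0],[0,-0.03,0,0,0],[0,-0.07,0,0,0],[0,-0.11,0,0,0],[-1,-0.15,-0.05,0,0],[-1,-0.2,-0.1,0,0],[-1,-0.2,-0.15,0,0],[-1,-0.2,-0.17,0,0],[-1,-0.2,-0.17,0,0]]'; python3 - <<'E'
from h import *
st()
im=snap('top','t31.png'); im=(255*(im/255.)**.45).astype(np.uint8)
crop(im,225,125,385,225,5,'g31t.png')
im=snap('scene','s31.png')
E
```

```text
time_s: 38.65
position: [0.5981, -0.1319, 0.0147]
tool_rot: [[0.002, 0.989, -0.151], [-0.001, -0.151, -0.989], [-1.0, 0.002, 0.001]]
ft_force: [-2.6, -0.3, 4.7]
grip_width: 0.0174
time_s: 39.85
position: [0.4255, -0.1045, 0.2145]
tool_rot: [[0.0, 0.989, -0.151], [-0.0, -0.151, -0.989], [-1.0, 0.0, 0.0]]
ft_force: [0.6, -0.2, -0.1]
grip_width: -0.0002
t 39.85 pos [ 0.4255 -0.1045  0.2145] ang -98.69 F [ 0.6396 -0.1731 -0.1212] grip -0.0002 q [-29.3  10.7  91.1  -0.   78.2  69.3]
```

View pics/g31t.png

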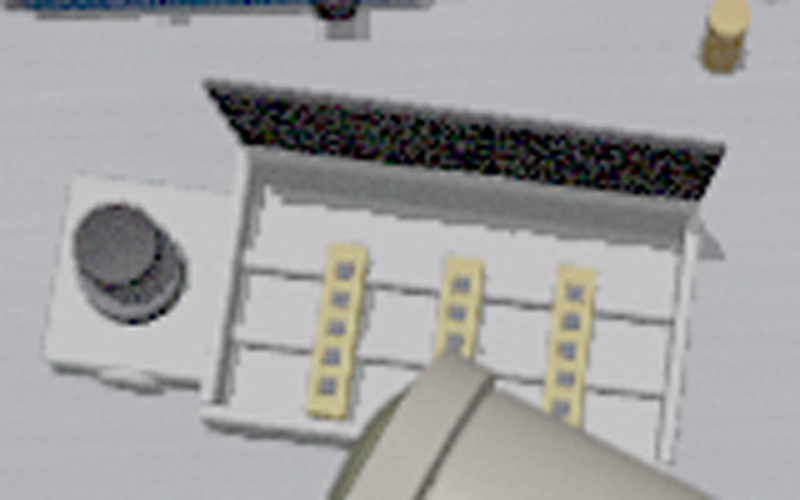

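View pics/t31.png

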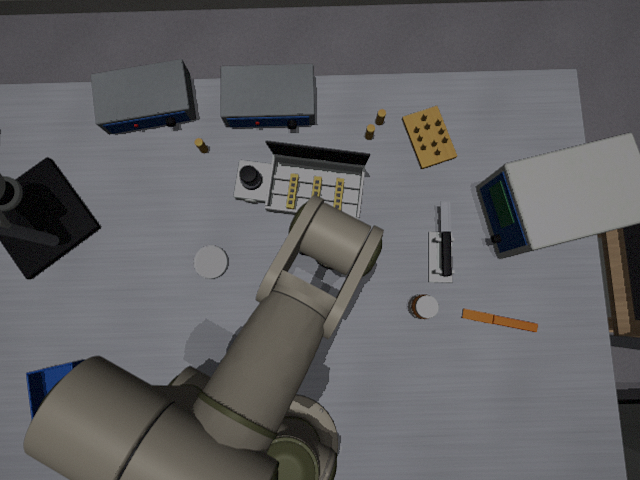

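View pics/s31.png

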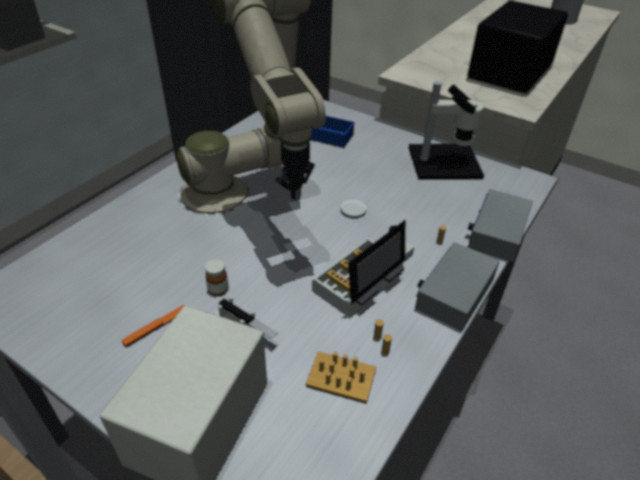

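```bash
python3 - <<'E'
from h import *
for u,v in((335,328),(455,341),(566,351)): print('bar',inbox(p2w('top',225+u/5,125+v/5,.043)))
im=cv2.imread('pics/t31.png')[:,:,::-1]; im=(255*(im/255.)**.5).astype(np.uint8)
crop(im,410,190,480,290,8,'g31r.png')
d(box(.05,0,.26),81.35); d(box(.1,0,.26),81.35)
E
```

```text
bar [-0.0154  0.0584]
bar [-0.0147 -0.0029]
bar [-0.0129 -0.0593]
shift [-0.0188  0.2344 -0.0591] yaw -0.0008
shift [-0.0187  0.2844 -0.0591] yaw -0.0008
```

View pics/g31r.png

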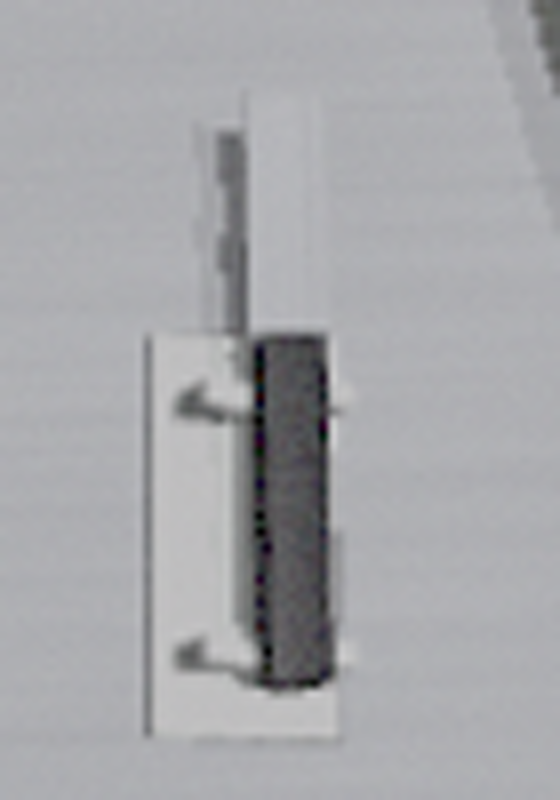

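```bash
python3 - <<'E'
from h import *
h=np.array([p2w('top',410+u/8,190+v/8,.056)[:2] for u,v in [(258,335),(328,335),(332,678),(265,682)]]);a=(h[0]+h[1]-h[2]-h[3]);print('handle',h.mean(0),np.degrees(np.arctan2(a[1],a[0])),np.linalg.norm(a)/2)
r=np.array([p2w('top',410+u/8,190+v/8,.008)[:2] for u,v in [(148,333),(340,738),(148,738)]]);print('rest',r[:2].mean(0),np.degrees(np.arctan2(*(r[0]-r[2])[::-1])),np.linalg.norm(r[0]-r[2]))
E
python3 -m jog '[[-1,-0.019,0.04,-0.01,0],[-1,-0.019,0.08,-0.03,0],[-1,-0.019,0.12,-0.05,0],[-1,-0.019,0.16,-0.059,0],[-1,-0.019,0.2,-0.059,0],[-1,-0.019,0.24,-0.059,0],[-1,-0.019,0.27,-0.059,0],[-1,-0.019,0.284,-0.059,0],[-1,-0.019,0.284,-0.059,0],[-1,-0.019,0.284,-0.059,0],[-1,-0.019,0.284,-0.059,0]]'; python3 - <<'E'
from h import *
st();d(box(.1,0,.137+.027),81.35)
im=snap('scene'); im=(255*(im/255.)**.45).astype(np.uint8)
crop(im,320,130,480,280,5,'g32.png')
E
```

```text
handle [ 0.4425 -0.393 ] -3.1303406548784873 0.10623404447243373
rest [ 0.4392 -0.3889] -3.676841540144072 0.12976259560764453
time_s: 41.05
position: [0.7187, -0.0902, 0.2322]
tool_rot: [[-0.0, 0.989, -0.15], [0.0, -0.15, -0.989], [-1.0, -0.0, -0.0]]
ft_force: [-0.1, 0.4, -0.2]
grip_width: 0.0001
t 41.05 pos [ 0.7187 -0.0902  0.2322] ang -98.65 F [-0.0749  0.438  -0.1515] grip 0.0001 q [-16.5  40.8  38.2  -0.  101.   82.2]
shift [0.0952 0.0007 0.0003] yaw -0.0001
```

View pics/g32.png

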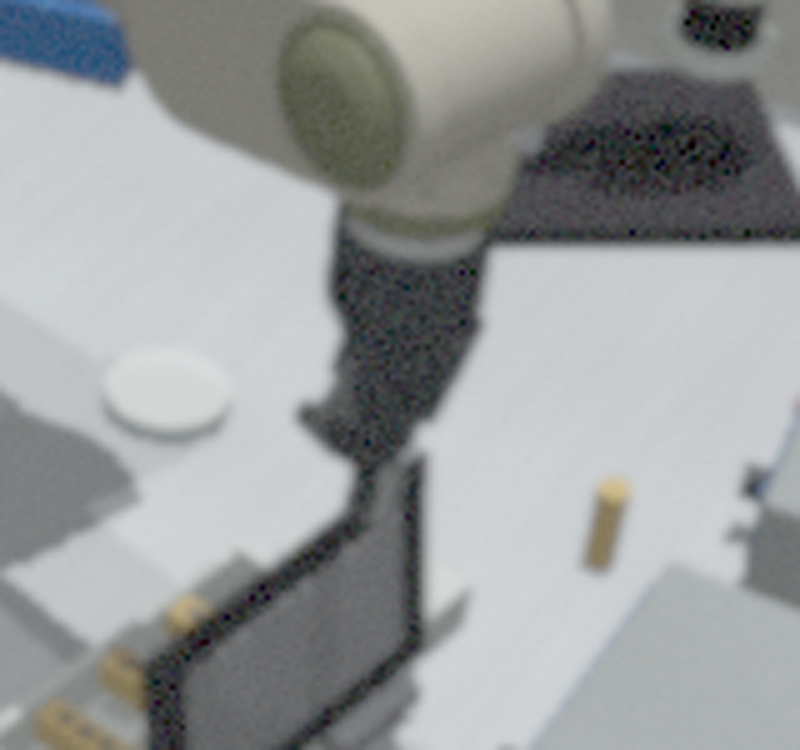

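```bash
python3 -m jog '[[-1,0.03,0,0,0],[-1,0.07,0,0,0],[-1,0.095,0,0,0],[-1,0.095,0,0,0],[-1,0.085,-0.025,0,0],[-1,0.086,-0.041,0,0],[-1,0.087,-0.057,0,0],[-1,0.087,-0.057,0,0]]'; python3 - <<'E'
from h import *
st()
im=snap('scene'); im=(255*(im/255.)**.45).astype(np.uint8)
crop(im,320,130,480,280,5,'g33.png')
E
```

```text
time_s: 41.9
position: [0.6622, -0.0817, 0.148]
tool_rot: [[0.003, 0.989, -0.151], [-0.001, -0.151, -0.989], [-1.0, 0.003, 0.0]]
ft_force: [1.2, -0.9, -0.2]
grip_width: -0.0001
t 41.9 pos [ 0.6622 -0.0817  0.148 ] ang -98.66 F [ 1.237  -0.865  -0.1677] grip -0.0001 q [-17.2  36.5  60.2  -0.   83.2  81.5]
```

View pics/g33.png

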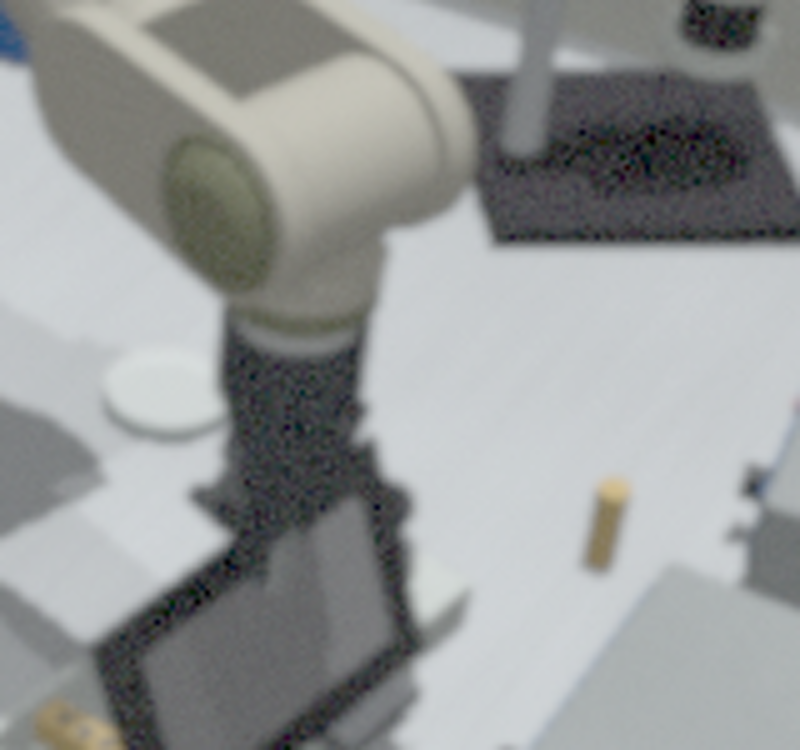

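```bash
python3 -m jog '[[-1,0.005,-0.018,0,0],[-1,0.012,-0.034,0,0],[-1,0.023,-0.048,0,0],[-1,0.038,-0.061,0,0],[-1,0.054,-0.072,0,0],[-1,0.07,-0.08,0,0],[-1,0.086,-0.085,0,0],[-1,0.098,-0.088,0,0],[-1,0.098,-0.088,0,0]]'; python3 - <<'E'
from h import *
st()
im=snap('scene'); im=(255*(im/255.)**.45).astype(np.uint8)
crop(im,300,130,460,280,5,'g34.png')
E
```

```text
time_s: 42.85
position: [0.576, -0.0687, 0.0465]
tool_rot: [[-0.001, 0.989, -0.151], [0.0, -0.151, -0.989], [-1.0, -0.001, -0.0]]
ft_force: [-0.6, -0.1, -0.2]
grip_width: 0.0002
t 42.85 pos [ 0.576  -0.0687  0.0465] ang -98.67 F [-0.5956 -0.0575 -0.2302] grip 0.0002 q [-18.5  34.7  83.   -0.   62.4  80.2]
```

View pics/g34.png

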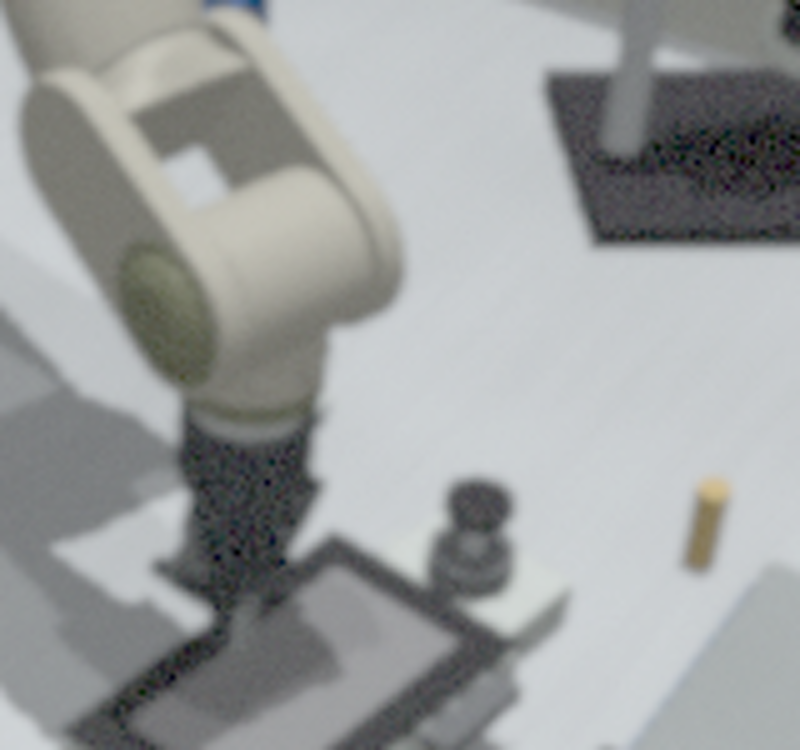

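```bash
python3 -m jog '[[-1,0.003,0,0,0],[-1,0.004,0,0,0],[-1,0.004,0,0,0]]'
```

```text
time_s: 43.2
position: [0.5762, -0.0687, 0.0435]
tool_rot: [[0.001, 0.989, -0.151], [-0.0, -0.151, -0.989], [-1.0, 0.001, 0.0]]
ft_force: [0.0, -0.5, -0.3]
grip_width: -0.0001
```

```bash
python3 -m jog '[[-1,0.002,0,0,0],[-1,0.002,0,0,0]]'
```

```text
time_s: 43.4
position: [0.5762, -0.0687, 0.0432]
tool_rot: [[0.002, 0.989, -0.15], [-0.001, -0.15, -0.989], [-1.0, 0.002, 0.001]]
ft_force: [-4.7, 1.5, 15.9]
grip_width: -0.0002
```

```bash
python3 -m jog '[[-1,0,0,0,0],[-1,0,0,0,0],[-1,-0.03,0,0,0],[-1,-0.08,0,0,0],[-1,-0.08,0,0,0]]'; python3 - <<'E'
from h import *
st();p=box(0,.165); d(np.r_[p,.09+.027],81.35)
im=snap('scene'); im=(255*(im/255.)**.45).astype(np.uint8)
crop(im,300,130,460,320,4,'g35.png')
im=snap('top'); im=(255*(im/255.)**.45).astype(np.uint8)
crop(im,225,125,385,245,5,'g35t.png')
E
```

```text
time_s: 43.9
position: [0.5786, -0.0693, 0.1275]
tool_rot: [[0.011, 0.989, -0.15], [-0.004, -0.15, -0.989], [-1.0, 0.012, 0.002]]
ft_force: [-0.1, -0.8, -0.3]
grip_width: -0.0001
t 43.9 pos [ 0.5786 -0.0693  0.1275] ang -98.65 F [-0.1122 -0.8275 -0.3461] grip -0.0001 q [-18.5  29.2  77.7  -0.   72.4  80.2]
shift [ 0.0376  0.042  -0.1653] yaw -0.0
```

View pics/g35.png

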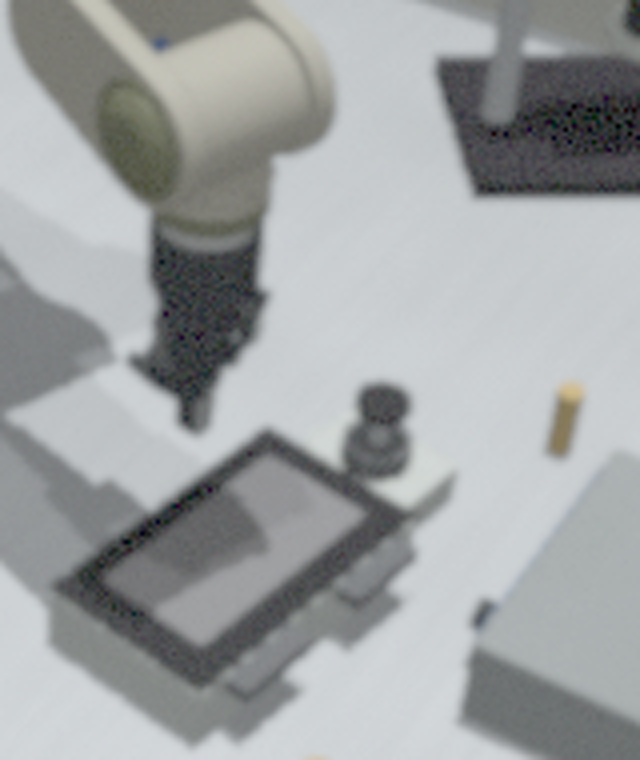

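View pics/g35t.png

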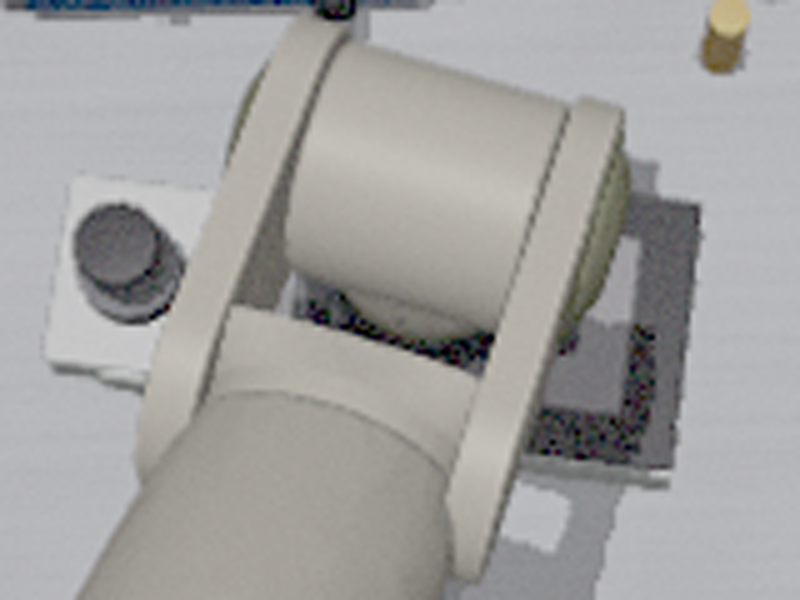

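```bash
python3 -m jog '[[-1,0.01,0.015,-0.045,0],[-1,0.01,0.03,-0.09,0],[-1,0.015,0.042,-0.13,0],[-1,0.015,0.044,-0.165,0],[-1,0.015,0.044,-0.165,0],[-1,0.015,0.044,-0.165,0]]'; python3 - <<'E'
from h import *
st();p=box(0,.165); d(np.r_[p,.0585+.027],81.35)
im=snap('scene'); im=(255*(im/255.)**.45).astype(np.uint8)
crop(im,340,170,460,290,6,'g36.png')
E
```

```text
time_s: 44.6
position: [0.6435, 0.0883, 0.1047]
tool_rot: [[-0.003, 0.989, -0.149], [-0.0, -0.149, -0.989], [-1.0, -0.002, 0.001]]
ft_force: [0.2, -0.4, -0.4]
grip_width: -0.0002
t 44.6 pos [0.6435 0.0883 0.1047] ang -98.58 F [ 0.1644 -0.3755 -0.421 ] grip -0.0002 q [-2.6 37.  66.8 -0.  76.4 96. ]
shift [0.0462 0.002  0.0004] yaw 0.0011
```

View pics/g36.png

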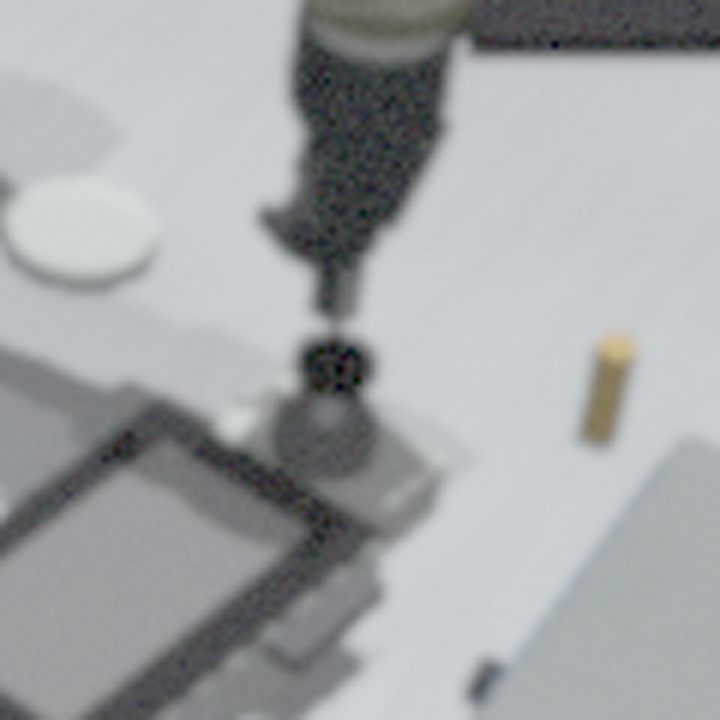

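Fingertip stands over the plunger head (crop (337,315) above head (337,360)). Press.

```bash
python3 -m jog '[[-1,0.015,0.001,0,0],[-1,0.025,0.001,0,0],[-1,0.033,0.001,0,0],[-1,0.04,0.001,0,0],[-1,0.045,0.001,0,0],[-1,0.047,0.001,0,0],[-1,0.047,0.001,0,0],[-1,0.047,0.001,0,0]]'
```

```text
time_s: 45.45
position: [0.6449, 0.0863, 0.0605]
tool_rot: [[0.0, 0.988, -0.152], [-0.001, -0.152, -0.988], [-1.0, 0.001, 0.001]]
ft_force: [-5.3, -2.9, 12.1]
grip_width: 0.0001
```

```bash
python3 -m jog '[[-1,0.002,0,0,0],[-1,0.002,0,0,0],[-1,0.002,0,0,0]]'
```

```text
time_s: 45.75
position: [0.645, 0.0864, 0.0598]
tool_rot: [[0.001, 0.988, -0.152], [-0.001, -0.152, -0.988], [-1.0, 0.002, 0.001]]
ft_force: [-8.0, -3.9, 19.7]
grip_width: -0.0002
```

```bash
python3 -m jog '[[-1,0,0,0,0],[-1,-0.02,0,0,0],[-1,-0.05,0,0,0],[-1,-0.1,0,0,0],[-1,-0.13,-0.05,-0.03,0],[-1,-0.13,-0.1,-0.06,0],[-1,-0.13,-0.15,-0.1,0],[-1,-0.13,-0.2,-0.14,0],[-1,-0.13,-0.25,-0.18,0],[-1,-0.13,-0.25,-0.22,0],[-1,-0.13,-0.25,-0.25,0],[-1,-0.13,-0.25,-0.25,0],[-1,-0.13,-0.25,-0.25,0]]'; python3 - <<'E'
from h import *
st()
im=snap('scene','s40.png'); im=(255*(im/255.)**.45).astype(np.uint8)
crop(im,200,200,440,320,3,'g40.png')
im=snap('top','t40.png'); im=(255*(im/255.)**.45).astype(np.uint8)
crop(im,225,125,385,245,5,'g40t.png')
E
```

```text
time_s: 47.05
position: [0.4346, 0.3744, 0.1867]
tool_rot: [[-0.001, 0.989, -0.148], [0.0, -0.148, -0.989], [-1.0, -0.001, -0.0]]
ft_force: [-1.3, -0.6, -0.6]
grip_width: -0.0002
t 47.05 pos [0.4346 0.3744 0.1867] ang -98.49 F [-1.2968 -0.6346 -0.5998] grip -0.0002 q [ 28.9  25.5  73.6   0.   80.9 127.4]
```

View pics/g40.png

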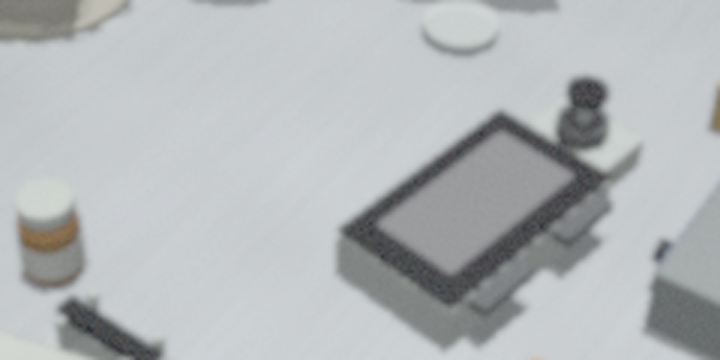

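View pics/t40.png

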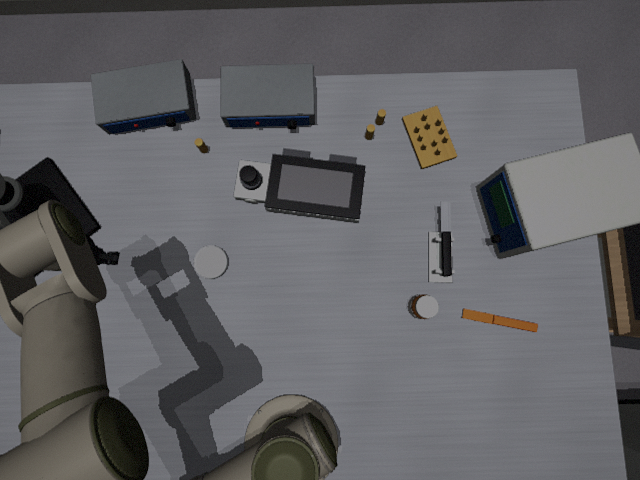

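View pics/g40t.png

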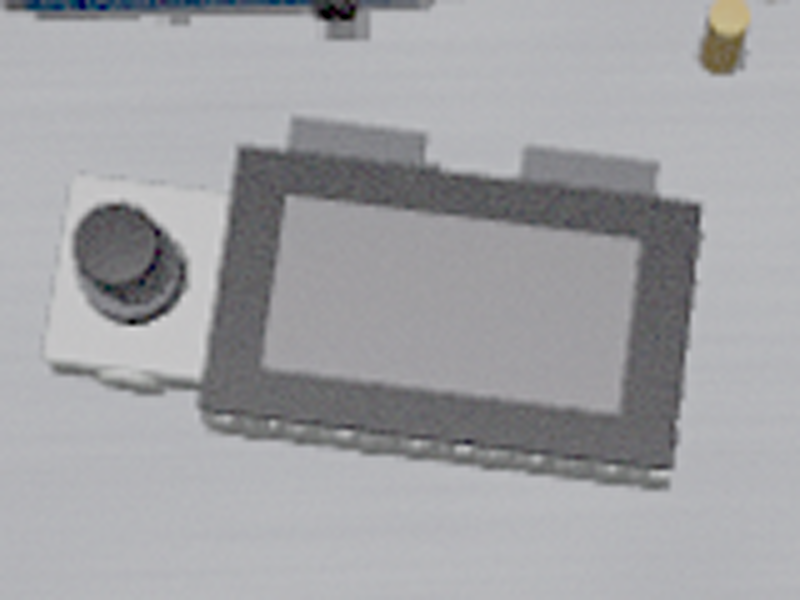

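```bash
python3 - <<'E'
from h import *
print(env.close_job())
E
```

```text
the job is handed in; nothing more can be done
None
```

I finished every step of the task in order and handed the job in at about 47 s of the 210 s. No verdict came back.

**What I did:** I levered the cover to about 1.44 rad with the blade and laid the blade back in its rest. I then placed the three carriers across both rails and pulled and pressed the cover shut. Last, I pressed the plunger to its stop and let it up.

**Last checks:**
- **Carriers:** before closing, the top camera put their centres at box x of -13 to -15 mm and y of about +58, -3 and -59 mm. All three lay along the box. I saw no fourth carrier in any picture.
- **Cover:** it stopped at the shut height, fingertip at 56 mm under 16 N, and it looks the same as at the start.
- **Plunger:** pressed to a tip height of 73 mm, where the force rose to about 20 N. It looks fully up again.
- **Blade tool:** lying in both saddles, measured about 3 mm off along and 4 mm off across, inside the limits.
- **Dish and jar:** at the same pixels as at the start.

**What failed or disagreed:**
- **First grasp:** the first blade grasp closed on nothing. A touch on the bench showed the fingertips stand 27 mm higher than the reported TCP implies, so I corrected all later heights by that.
- **Moved carrier:** one carrier had shifted about 45 mm before I reached it, so I measured it again and picked it up from its new place.
- **Camera mismatch:** the two cameras differed by about 5 mm in x on one carrier. I used the top view.

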